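Pack the bending die into its crate and pin the keeper bar on

TASK

In the wooden crate, slide the two tins apart, each to its own end, without lifting or tipping them, and lower the aluminium bending die (do not drop it) into the gap between them until it stands upright on the crate's floor. Then lower the steel keeper bar, grip upwards, over the two pins so that it rests flush on both ends of the crate. Leave everything else on the bench where it is.

Things in the scene. Friction and masses are not known exactly. Their poses are not given: they have to be found in the camera images.
- crate: Open wooden crate, fixed. Origin: centre of underside, y along its length. Inside 88 (x) x 206 (y) mm, floor top at z = 6. Side walls 8 mm thick, 40 mm high over the origin; end walls (y = +-103 to +-121) 79 mm high, 104 wide, each with an upright steel pin on top at x = 0, y = +-112: 10 mm diameter, 22 mm tall, upper 10 mm tapered to a 3 mm tip.
- crate_pin_mid (a point): Point midway between the two pins at the height of the end walls' tops: 79 mm above the crate's origin.
- square_tin: Closed rectangular tin, grey with a bare steel lid, 82 (x) x 54 (y) x 48 mm, 0.45 kg, standing in the crate at its -y end with its 54 mm side along the crate's length, some way off the end wall. Origin: centre of its underside.
- round_tin: Closed round tin, grey with a bare steel lid, 82 mm diameter, 56 mm high, 0.5 kg, standing in the crate at its +y end, some way off the end wall. Origin: centre of its underside. The gap between the two tins starts as 37 to 58 mm; with both tins at the end walls it is 70 mm.
- die: Aluminium bending die, 0.55 kg: foot 82 (x) x 64 (y) x 20 mm; on it a neck 40 (x) x 60 (y) mm up to z = 62; two lips on top along the neck's y edges up to z = 70. Origin: centre of the foot's underside. Grasp the neck across x (40 mm). In the crate its 64 mm side lies along the crate's length (its x along the crate's x, either way round).
- keeper: Dark steel keeper bar lying on the bench, 0.55 kg: plate 50 (x) x 260 (y) x 8 mm with a through hole of 13 mm diameter at x = 0, y = +-112, and an upright grip rib at its middle, 14 (x) x 80 (y) mm, from z = 8 to 42. Origin: centre of the plate's underside, z up. Fits either way round.
- dishing_block: Bystander: turned wooden block with a hollowed top, 82 mm diameter, 55 mm high, standing on the bench. Origin: centre of its underside.
- hammer: Bystander: hammer lying on the bench beyond the keeper bar.
- wrench: Bystander: wrench lying on the bench beyond the crate.
- brush: Bystander: hand brush lying at the right of the bench.
- mug: Bystander: steel cup, 76 mm diameter, 85 mm high, at the left of the bench. Origin: centre of its underside.
- oil_jar: Bystander: amber glass jar, 60 mm diameter, 90 mm high, at the left of the bench. Origin: centre of its underside.
- bar_end: Bystander: short steel round bar, 110 mm long, 32 mm diameter, lying near the crate on the robot's side.
Mind the look-alikes: they are no part of the job. Leave any turquoise look-alike of the die alone. Leave any yellow look-alike of the round_tin alone.

How it is judged:
On the way:
1. the die stands on the crate's floor between the two tins, the keeper bar not yet on (z of die in the frame of crate between 0.003 and 0.009 m and y of die in the frame of crate between -0.025 and -0.003 m and x of die in the frame of crate between -0.008 and 0.008 m and angle between each of die, square_tin, round_tin's own z axis and vertical below 0.06 rad and z of square_tin in the frame of crate between 0.003 and 0.009 m and z of round_tin in the frame of crate between 0.003 and 0.009 m and y of square_tin in the frame of crate below -0.066 m and y of round_tin in the frame of crate above 0.052 m and distance between keeper and crate_pin_mid above 0.03 m), for 0.2 s.
At the end, for the whole second after the job is handed in: Die (within 8 mm of centre line) and tins upright to 0.06 rad, undersides within 3 mm of the crate floor; die between the tins, each tin within 10 mm of its end wall; keeper grip up over both pins, within 2 mm of the end walls' tops, 0.03 rad level, 6 mm centred, 0.05 rad aligned; all at rest (z of die in the frame of crate between 0.003 and 0.009 m and y of die in the frame of crate between -0.025 and -0.003 m and x of die in the frame of crate between -0.008 and 0.008 m and angle between each of die, square_tin, round_tin's own z axis and vertical below 0.06 rad and z of square_tin in the frame of crate between 0.003 and 0.009 m and z of round_tin in the frame of crate between 0.003 and 0.009 m and y of square_tin in the frame of crate below -0.066 m and y of round_tin in the frame of crate above 0.052 m and z of keeper in the frame of crate between 0.077 and 0.081 m and angle between keeper's own z axis and vertical below 0.03 rad and horizontal distance between keeper and crate_pin_mid below 0.006 m and angle between the y axis of keeper and the y axis of crate, either way round below 0.05 rad and linear speed of each of die, keeper, square_tin, round_tin below 0.01 m/s); the robot touches nothing.
It fails at once if a bystander is moved by more than 30 mm (distance of any of dishing_block, hammer, wrench, brush, mug, oil_jar, bar_end from where it was at the start of the episode above 0.03 m).
It fails at once if a tin is tipped by more than 0.4 rad or lifted more than 30 mm off the crate's floor (angle between any of square_tin, round_tin's own z axis and vertical above 0.4 rad or z of any of square_tin, round_tin in the frame of crate above 0.036 m).
It fails at once if the die is dropped into the crate (faster than 0.7 m/s, less than 60 mm above the underside of the crate) (horizontal distance between die and crate below 0.06 m and z of die in the frame of crate below 0.06 m and linear speed of die above 0.7 m/s).
It fails at once if the keeper bar is dropped onto the crate (faster than 0.7 m/s, less than 50 mm above the end walls) (horizontal distance between keeper and crate_pin_mid below 0.03 m and z of keeper in the frame of crate below 0.129 m and linear speed of keeper above 0.7 m/s).
It also fails if it takes over 72 s, if anything falls off the work surface, if the arm or the gripper's body presses on something with over 40 N, if the wrist force passes 120 N, or if a joint passes its speed limit or range.

ROBOT

A 6-joint arm with a two-finger parallel gripper is mounted at the origin on the work surface. World frame = base frame: x ahead of the robot, y to its left, z up, the work surface at z = 0. Lengths are in m, angles in rad, forces in N, time in s.
With the tool pointing down it reaches from about 0.425 to 0.95 m from the base axis. Payload 3.5 kg.
Tool frame: the origin (TCP) lies midway between the tips of the shut fingers; the grasp point (between the pads) lies 19 mm behind it; z points along the fingers, y is the line along which they close (so a half turn about z gives the same grasp; the last joint's range is limited). The gripper opens to 85 mm and grips with 20 to 120 N. Pads are 22 mm wide; open, the fingers measure 114 mm over their backs; the gripper's body (76 mm by 85 mm) begins 54 mm behind the grasp point. The pads swing forward as they close: fully open they stand 13 mm farther back than shut.
Start: joints at [-1.362, 0.286, 1.577, -0, 1.279, -0.15], TCP at [0.237, -0.632, 0.231] pointing down, gripper open.
Joint ranges: [-2.77, 2.77], [-0.9, 2.22], [0.21, 2.48], [-1.53, 4.67], [0.24, 2.81], [-2.84, 2.84]. Speed limits (rad/s): [2.79, 2.79, 3.14, 3.14, 3.14, 3.14].

INTERFACE

Orientations are given as a unit quaternion [x, y, z, w].
In Python, from plant import ctrl gives the robot as it stands.
- The arm moves only by the tool move_arm, never from a script. Its argument "plan" is a list of rows, each an object of numbers: "x", "y", "z": the shift along the tool's x, y, z in m; "yaw": the turn about the tool's z in rad; "fingers": the closure, from 0 (fully open) to 1 (shut). In form: [{"x": .., "y": .., "z": .., "yaw": .., "fingers": ..}, ...]. A call has 1 to 5 rows; each row is the pose to reach, as a shift and turn from the pose commanded when the call began, along the tool's axes at that moment; what a row does not reach only later rows make up. A row lasts 1/10 s, in which the tool goes at most 50 mm and 8.59 degrees, less where a joint would pass 70% of its speed; a pose out of reach is approached as far as the arm can. A call with a gripper value outside its range is refused whole. The fingers move at their own pace and stop on an object; "force" is the grip in N (left out, the last holds). Time passes only in rows, so rows that repeat a pose let the fingers close. It gives the time, the measured TCP pose, the force, the opening and the grip force at its end, in the units of the state.
- ctrl.get_state(): the state, without advancing time (a new reading comes with each control period).
- ctrl.read_camera(name): name is "scene" or "top" or "wrist"; returns the picture (400x640x3 uint8, red, green, blue); there is no depth.
- ctrl.camera_model(name): a dict with "intrinsics" (3x3 intrinsics, pixels), "distortion" ([k1, k2, p1, p2, k3] as OpenCV has them; the pictures are not rectified), "cam_to_world" (4x4, takes a point from camera to world coordinates); the wrist camera has in their place "tool_from_camera" (4x4, takes a point from camera to tool coordinates, whose origin is the TCP and whose axes are the flange's). Camera axes: x right, y up, looking along -z (the intrinsics and any distortion apply to the point x, -y, -z); pixel columns grow to the right and rows downward; lengths in m; the calibration is good to about 2 mm. A picture is of the moment at which its call begins: read the wrist's pose just before it. camera_model takes no time and is no camera call.
- ctrl.sign_off(): hands the job in; it is judged then, once.
The state is a dict: "time": time; "qpos": joint angles; "dq": joint speeds; "joint_efforts": joint torques, N m; "eef_pos": TCP position; "tcp_rot": TCP orientation; "contact_force": force on the tool from outside, world axes, zero at the start; "wrist_torque": the same for the moment, N m; "opening": opening from 0.0 (shut) to 1.0 (fully open); "finger_force": force on a finger pad.
Only numpy, scipy, OpenCV 4.12 (cv2) and the standard library are available. Lean on these libraries where they do the work, as an engineer would, in place of code of your own. Each camera call takes 0.05 s, during which the arm holds its last target. There are 200 camera calls.

## Working session

There is one attempt and no reset: what is moved stays moved. The work goes in short steps, Python scripts to look and compute and a tool call to move; the robot and the scene stay as the last step left them, time stands still between calls to the robot, and variables do not carry over. Pictures are saved under pics/ and viewed, at most 10 in all, crops included, and the job is handed in when it is done.

Besides the shell and the picture viewer there is one more tool, called after "Request:" as a command line: name --argument value ..., lists and objects as JSON in quotes. move_arm: Moves the arm, as the interface text tells. Its arguments: {"type":"object","properties":{"plan":{"type":"array"},"force":{"type":"number"}},"required":["plan"]}

```bash
ls; mkdir -p pics
python3 - <<'E'
from plant import ctrl
import cv2,numpy as np
for n in ["scene","top"]:
    im=ctrl.read_camera(n); cv2.imwrite(f"pics/{n}0.png",im[:,:,::-1])
    m=ctrl.camera_model(n); print(n,m)
print(ctrl.camera_model("wrist")); s=ctrl.get_state(); print(s)
E
```

```text
pics
scene {'intrinsics': array([[363.70942116,   0.        , 319.55620424],
       [  0.        , 363.70942116, 204.9879474 ],
       [  0.        ,   0.        ,   1.        ]]), 'distortion': array([-0.05693238,  0.        ,  0.        ,  0.        ,  0.        ]), 'cam_to_world': array([[ 0.68061078, -0.60286196,  0.41632489,  1.06419192],
       [ 0.73259975,  0.55368207, -0.39589617, -0.43266276],
       [ 0.00815911,  0.57445071,  0.81849851,  1.07301264],
       [ 0.        ,  0.        ,  0.        ,  1.        ]])}
top {'intrinsics': array([[431.35921268,   0.        , 320.08508349],
       [  0.        , 431.35921268, 197.48330678],
       [  0.        ,   0.        ,   1.        ]]), 'distortion': array([-0.03033206,  0.        ,  0.        ,  0.        ,  0.        ]), 'cam_to_world': array([[ 3.94466070e-03,  9.96046332e-01, -8.87476451e-02,
         4.19096607e-01],
       [-9.99992130e-01,  3.96673154e-03,  7.23257098e-05,
         4.64016183e-02],
       [ 4.24077841e-04,  8.87466614e-02,  9.96054140e-01,
         1.55576844e+00],
       [ 0.00000000e+00,  0.00000000
[... 670 characters left out ...]

{'time': 0.1, 'qpos': array([-1.36199184e+00,  2.87135898e-01,  1.57805934e+00, -4.14377198e-05,
        1.27863906e+00, -1.49940939e-01]), 'dq': array([-0.00061469, -0.00147796, -0.00351512, -0.0003043 , -0.00093783,
        0.00020905]), 'joint_efforts': array([ 1.33262984e-03, -4.07292652e+01, -2.93698132e+01, -1.27727994e-04,
        3.40724713e-03,  7.27641947e-06]), 'eef_pos': array([ 0.23691867, -0.63139675,  0.23003074]), 'tcp_rot': array([ 9.83954115e-01,  1.78418169e-01, -5.28086099e-05, -1.11975250e-03]), 'contact_force': array([ 0.07487517, -0.41127631,  0.70169399]), 'wrist_torque': array([0.03553828, 0.05230353, 0.02333317]), 'finger_force': 0.0, 'opening': 1.0048534693326636}
```

View pics/top0.png

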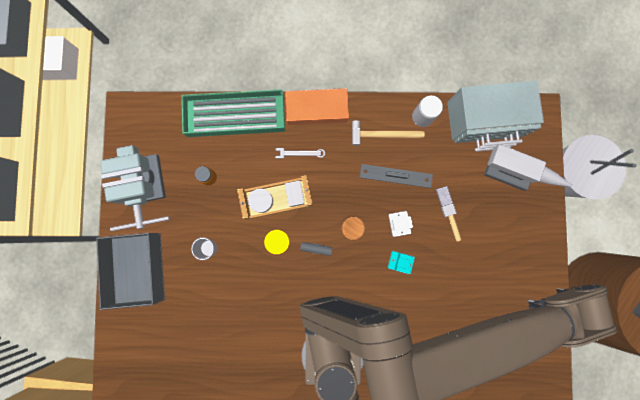

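View pics/scene0.png

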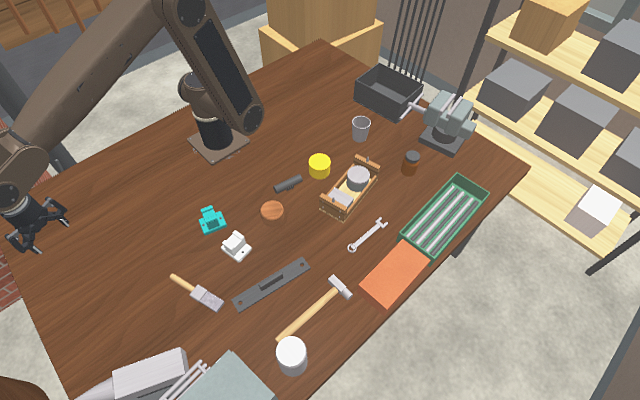

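The top view shows the crate at (275,197), with the round tin at (260,201) and the square tin at (294,193). The aluminium die is at (400,223), the turquoise look-alike at (401,262), the keeper at (396,176) and the yellow look-alike at (277,242).

```bash
cat > h.py <<'E'
from plant import ctrl
import cv2,numpy as np
from scipy.spatial.transform import Rotation as Ro
def pose():
    s=ctrl.get_state(); T=np.eye(4); T[:3,:3]=Ro.from_quat(s["tcp_rot"]).as_matrix(); T[:3,3]=s["eef_pos"]; return T
def cam(n,T=None):
    m=ctrl.camera_model(n)
    return m["intrinsics"],m["distortion"],(m["cam_to_world"] if n!="wrist" else (pose() if T is None else T)@m["tool_from_camera"])
def rays(c,px):
    K,D,M=c; p=cv2.undistortPoints(np.array(px,float).reshape(-1,1,2),K,D)[:,0]
    d=np.c_[p[:,0],-p[:,1],-np.ones(len(p))]@M[:3,:3].T
    return M[:3,3],d
def plane(c,px,z):
    o,d=rays(c,px); return (o+d*((z-o[2])/d[:,2])[:,None])[:,:2]
def tri(c1,p1,c2,p2):
    A=np.zeros((3,3));b=np.zeros(3);L=[]
    for c,p in((c1,p1),(c2,p2)):
        o,d=rays(c,[p]); d=d[0]/np.linalg.norm(d[0]); P=np.eye(3)-np.outer(d,d); A+=P;b+=P@o;L.append((o,d))
    x=np.linalg.solve(A,b); return x,max(np.linalg.norm(np.cross(x-o,d)) for o,d in L)
def proj(c,X):
    K,D,M=c; q=(np.asarray(X,float).reshape(-1,3)-M[:3,3])@M[:3,:3]
    return cv2.projectPoints(np.c_[q[:,0],-q[:,1],-q[:,2]],np.zeros(3),np.zeros(3),K,D)[0][:,0]
def shoot(name):
    T=pose(); im=ctrl.read_camera("wrist")[:,:,::-1].copy(); cv2.imwrite(f"pics/{name}.png",im); np.save(f"pics/{name}.npy",T); return T,im
def load(name):
    return cam("wrist",np.load(f"pics/{name}.npy")),cv2.imread(f"pics/{name}.png")
def go(x,y,z,yaw=None):
    """tool-frame shift to TCP x,y,z ; yaw = world heading of tool y line, nearest half turn"""
    T=pose(); d=T[:3,:3].T@(np.array([x,y,z])-T[:3,3]); w=0
    if yaw is not None:
        h=np.arctan2(T[1,1],T[0,1]); w=-((yaw-h+np.pi/2)%np.pi-np.pi/2)
    print("TCP",T[:3,3].round(4),"h",round(float(np.arctan2(T[1,1],T[0,1])),4),"shift",d.round(4),"yaw",round(float(w),4)," j",ctrl.get_state()["qpos"].round(2))
E
python3 - <<'E'
from h import *
t=cam("top")
for n,p,z in [("die",(400,223),.06),("keeper",(396,176),.02),("kL",(361,170),0.008),("kR",(432,181),.008),("crL",(243,205),.079),("crR",(305,189),.079),("rt",(260,201),.062),("st",(294,193),.054),("turq",(401,262),.06),("yel",(277,242),.06),("block",(353,228),.055),("bar",(316,248),.016)]:
    print(n,plane(t,[p],z).round(3))
go(.6,-.1,.35)
im=cv2.imread("pics/top0.png"); cv2.imwrite("pics/topc.png",cv2.resize(im[150:280,230:450],None,fx=3.6,fy=3.6,interpolation=cv2.INTER_CUBIC))
E
```

```text
die [[ 0.465 -0.231]]
keeper [[ 0.635 -0.226]]
kL [[ 0.658 -0.102]]
kR [[ 0.619 -0.359]]
crL [[0.524 0.311]]
crR [[0.58  0.098]]
rt [[0.539 0.255]]
st [[0.568 0.138]]
turq [[ 0.331 -0.233]]
yel [[0.398 0.194]]
block [[ 0.447 -0.068]]
bar [[0.376 0.06 ]]
TCP [ 0.2369 -0.6314  0.23  ] h -1.212 shift [ 0.5266 -0.3703 -0.119 ] yaw 0.0  j [-1.36  0.29  1.58 -0.    1.28 -0.15]
```

View pics/topc.png

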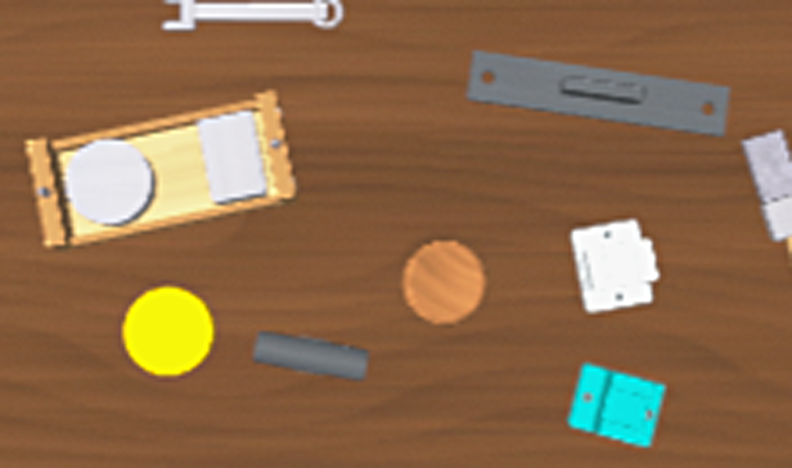

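```bash
cat >> h.py <<'E'
def split(x,y,z,yaw,n=None):
    """print per-call shifts for equal legs (<=0.22 m, <=0.7 rad each)"""
    T=pose(); go(x,y,z,yaw); P=T[:3,3]; h=np.arctan2(T[1,1],T[0,1]); dh=(yaw-h+np.pi/2)%np.pi-np.pi/2
    v=np.array([x,y,z])-P; n=n or int(np.ceil(max(np.linalg.norm(v)/.22,abs(dh)/.7)))
    for i in range(n):
        a=h+dh*i/n; ty=np.array([np.cos(a),np.sin(a),0]); tz=np.array([0,0,-1.]); tx=np.cross(ty,tz)
        s=v/n; print("  call",i+1,[round(float(s@k),4) for k in (tx,ty,tz)],"yaw",round(-dh/n,4))
E
python3 - <<'E'
from h import *
split(.53,-.22,.28,.2)
E
```

```text
TCP [ 0.2369 -0.6314  0.23  ] h -1.212 shift [ 0.4189 -0.2824 -0.0492] yaw -1.412  j [-1.36  0.29  1.58 -0.    1.28 -0.15]
  call 1 [0.1396, -0.0941, -0.0167] yaw -0.4707
  call 2 [0.1671, -0.0205, -0.0167] yaw -0.4707
  call 3 [0.1583, 0.0575, -0.0167] yaw -0.4707
```

Request:
move_arm --plan '[{"x":0.035,"y":-0.024,"z":-0.017,"yaw":-0.12},{"x":0.07,"y":-0.047,"z":-0.017,"yaw":-0.24},{"x":0.105,"y":-0.07,"z":-0.017,"yaw":-0.36},{"x":0.14,"y":-0.094,"z":-0.017,"yaw":-0.47},{"x":0.14,"y":-0.094,"z":-0.017,"yaw":-0.47}]'

```text
validation failed for argument at $.pl...
```

Request:
move_arm --plan '[{"x":0.04,"y":-0.005,"z":-0.017,"yaw":-0.12},{"x":0.08,"y":-0.01,"z":-0.017,"yaw":-0.24},{"x":0.125,"y":-0.015,"z":-0.017,"yaw":-0.36},{"x":0.167,"y":-0.02,"z":-0.017,"yaw":-0.47},{"x":0.167,"y":-0.02,"z":-0.017,"yaw":-0.47}]'

```text
validation failed for argument at $.pl...
```

Request:
move_arm --plan '[{"x":0.04,"y":0.014,"z":-0.017,"yaw":-0.12},{"x":0.08,"y":0.028,"z":-0.017,"yaw":-0.24},{"x":0.12,"y":0.043,"z":-0.017,"yaw":-0.36},{"x":0.158,"y":0.057,"z":-0.017,"yaw":-0.47},{"x":0.158,"y":0.057,"z":-0.017,"yaw":-0.47}]'

```text
validation failed for argument at $.pl...
```

Run:
```python
from h import *
T,im=shoot("w1"); split(.53,-.14,.28,.2); print(ctrl.get_state()["time"])
c=cam("wrist",T); print(proj(c,[[.465,-.231,.06],[.635,-.226,.02],[.55,.205,.05]]).round())
```

```text
TCP [ 0.237  -0.6315  0.2302] h -1.212 shift [ 0.447  -0.3574 -0.049 ] yaw -1.412  j [-1.36  0.29  1.58  0.    1.28 -0.15]
  call 1 [0.149, -0.1191, -0.0166] yaw -0.4707
  call 2 [0.1868, -0.0386, -0.0166] yaw -0.4707
  call 3 [0.184, 0.0503, -0.0166] yaw -0.4707
0.15
[[ -71. -274.]
 [  -6. -511.]
 [-495. -504.]]
```

View pics/w1.png

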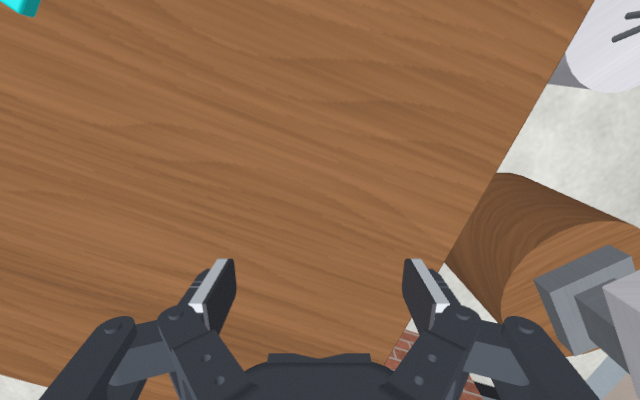

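The moves were refused, probably because the `fingers` value was missing, so this picture is still the start pose. It shows bare bench, with a turquoise corner at (15,5) and the fingers at the bottom. I'll resend with `fingers`.

Request:
move_arm --plan '[{"x":0.035,"y":-0.024,"z":-0.017,"yaw":-0.12,"fingers":0},{"x":0.07,"y":-0.047,"z":-0.017,"yaw":-0.24,"fingers":0},{"x":0.105,"y":-0.07,"z":-0.017,"yaw":-0.36,"fingers":0},{"x":0.14,"y":-0.094,"z":-0.017,"yaw":-0.47,"fingers":0},{"x":0.14,"y":-0.094,"z":-0.017,"yaw":-0.47,"fingers":0}]'

```text
time: 0.65
eef_pos: [0.3376, -0.4909, 0.248]
tcp_rot: [0.914, 0.405, 0.001, -0.001]
contact_force: [-0.6, -0.7, 0.4]
opening: 1.002
finger_force: 0.0
```

Run:
```python
from h import *
split(.48,-.22,.28,.2); print(ctrl.get_state()["time"])
```

```text
TCP [ 0.3376 -0.4909  0.248 ] h -0.7358 shift [ 0.2965 -0.0763 -0.0313] yaw -0.9358  j [-1.14  0.1   1.76  0.    1.28 -0.4 ]
  call 1 [0.1482, -0.0381, -0.016] yaw -0.4679
  call 2 [0.1495, 0.0328, -0.016] yaw -0.4679
0.65
```

Request:
move_arm --plan '[{"x":0.037,"y":-0.01,"z":-0.016,"yaw":-0.12,"fingers":0},{"x":0.074,"y":-0.02,"z":-0.016,"yaw":-0.24,"fingers":0},{"x":0.111,"y":-0.029,"z":-0.016,"yaw":-0.36,"fingers":0},{"x":0.148,"y":-0.038,"z":-0.016,"yaw":-0.468,"fingers":0},{"x":0.148,"y":-0.038,"z":-0.016,"yaw":-0.468,"fingers":0}]'

```text
time: 1.15
eef_pos: [0.4084, -0.3573, 0.2642]
tcp_rot: [0.796, 0.606, 0.0, -0.0]
contact_force: [-0.0, -0.2, 0.5]
opening: 0.998
finger_force: 0.0
```

Request:
move_arm --plan '[{"x":0.037,"y":0.008,"z":-0.016,"yaw":-0.12,"fingers":0},{"x":0.074,"y":0.016,"z":-0.016,"yaw":-0.24,"fingers":0},{"x":0.111,"y":0.024,"z":-0.016,"yaw":-0.36,"fingers":0},{"x":0.15,"y":0.033,"z":-0.016,"yaw":-0.468,"fingers":0},{"x":0.15,"y":0.033,"z":-0.016,"yaw":-0.468,"fingers":0}]'

```text
time: 1.65
eef_pos: [0.4807, -0.2224, 0.2803]
tcp_rot: [0.634, 0.773, 0.0, -0.0]
contact_force: [-0.5, 0.1, -0.2]
opening: 1.002
finger_force: 0.0
```

Run:
```python
from h import *
T,im=shoot("w2"); split(.56,.07,.28,.25); print(ctrl.get_state()["time"])
c=cam("wrist",T); print(proj(c,[[.465,-.231,.06],[.635,-.226,.02],[.55,.205,.05]]).round())
```

```text
TCP [ 0.4799 -0.2241  0.2802] h 0.195 shift [ 0.273   0.1355 -0.    ] yaw -0.055  j [-0.63 -0.07  1.88 -0.    1.34 -0.82]
  call 1 [0.1365, 0.0678, 0.0001] yaw -0.0275
  call 2 [0.1346, 0.0715, 0.0001] yaw -0.0275
1.7
[[ 306.  175.]
 [ 424.  188.]
 [ 491. -280.]]
```

View pics/w2.png

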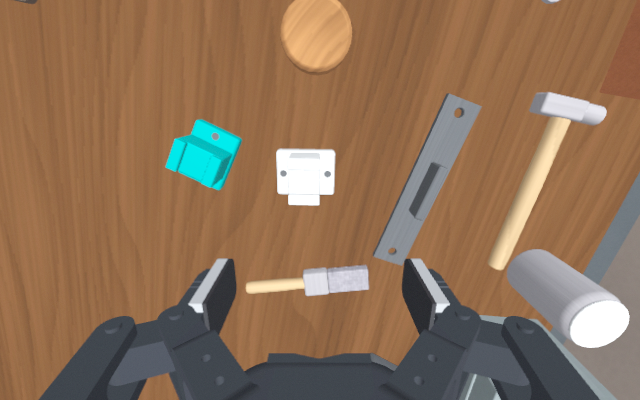

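w2 shows the die with its foot at about (277-335,150-196) and foot holes at (283,173) and (327,173). The keeper's holes are at (459,112) and (392,252), and the turquoise look-alike is at (205,155). I'll go to the crate next.

Request:
move_arm --plan '[{"x":0.035,"y":0.017,"z":0,"yaw":-0.03,"fingers":0},{"x":0.07,"y":0.034,"z":0,"yaw":-0.03,"fingers":0},{"x":0.105,"y":0.051,"z":0,"yaw":-0.03,"fingers":0},{"x":0.136,"y":0.068,"z":0,"yaw":-0.03,"fingers":0}]'

```text
time: 2.1
eef_pos: [0.5201, -0.0787, 0.2802]
tcp_rot: [0.625, 0.78, -0.0, 0.0]
contact_force: [0.0, -0.7, -0.5]
opening: 1.0
finger_force: 0.0
```

Request:
move_arm --plan '[{"x":0.035,"y":0.017,"z":0,"yaw":-0.03,"fingers":0},{"x":0.07,"y":0.034,"z":0,"yaw":-0.03,"fingers":0},{"x":0.105,"y":0.051,"z":0,"yaw":-0.03,"fingers":0},{"x":0.136,"y":0.071,"z":0,"yaw":-0.03,"fingers":0},{"x":0.136,"y":0.071,"z":0,"yaw":-0.03,"fingers":0}]'

```text
time: 2.6
eef_pos: [0.5601, 0.0717, 0.28]
tcp_rot: [0.612, 0.791, 0.0, -0.0]
contact_force: [-0.7, -0.5, -0.4]
opening: 0.998
finger_force: 0.0
```

Run:
```python
from h import *
T,im=shoot("c1"); split(.553,.205,.26,.26); print(ctrl.get_state()["time"])
c=cam("wrist",T); print(proj(c,[[.55,.205,.05],[.524,.311,.1],[.58,.098,.1]]).round())
```

```text
TCP [0.5597 0.07   0.2799] h 0.2537 shift [0.1324 0.0275 0.0198] yaw -0.0063  j [-0.06  0.01  1.8  -0.    1.33 -0.31]
  call 1 [0.1324, 0.0274, 0.0199] yaw -0.0063
2.65
[[340.  58.]
 [348. -86.]
 [342. 161.]]
```

Request:
move_arm --plan '[{"x":0.035,"y":0.013,"z":0,"yaw":-0.006,"fingers":0},{"x":0.07,"y":0.026,"z":0,"yaw":-0.006,"fingers":0},{"x":0.07,"y":0.026,"z":0,"yaw":-0.006,"fingers":0}]'

```text
time: 2.95
eef_pos: [0.567, 0.1452, 0.2801]
tcp_rot: [0.61, 0.793, 0.0, -0.0]
contact_force: [0.7, -0.3, 0.4]
opening: 0.999
finger_force: 0.0
```

Run:
```python
from h import *
T,im=shoot("c2")
```

Request:
move_arm --plan '[{"x":0.035,"y":0,"z":0,"yaw":0,"fingers":0.5},{"x":0.07,"y":0,"z":0,"yaw":0,"fingers":1},{"x":0.07,"y":0,"z":0,"yaw":0,"fingers":1}]'

```text
time: 3.3
eef_pos: [0.5482, 0.2125, 0.2802]
tcp_rot: [0.609, 0.793, -0.0, -0.0]
contact_force: [0.4, -0.4, -0.3]
opening: 0.515
finger_force: 0.0
```

Run:
```python
from h import *
T,im=shoot("c3")
a=cv2.imread("pics/c2.png")
cv2.imwrite("pics/c23.png",np.hstack([a[:300,200:500],im[:300,200:500]])); print(ctrl.get_state()["time"])
```

```text
3.35
```

View pics/c23.png

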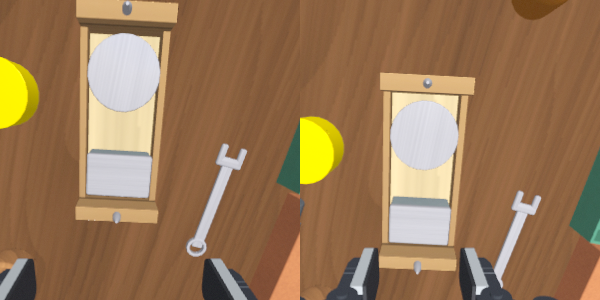

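c2 (pixel offset +200) shows the pins near (327,8) and (316,216), the round lid centred at (323,72) and the square lid at (319,175). In c3 the pins are near (327,83) and (317,267).

```bash
cat > seg.py <<'E'
from h import *
def comps(im,roi,smax=45,vmin=0,vmax=256,amin=6):
    x0,y0,x1,y1=roi; hsv=cv2.cvtColor(im,cv2.COLOR_BGR2HSV)[y0:y1,x0:x1]
    m=((hsv[...,1]<smax)&(hsv[...,2]>=vmin)&(hsv[...,2]<vmax)).astype(np.uint8)
    n,l,s,c=cv2.connectedComponentsWithStats(m,connectivity=4)
    return [(s[i,4],c[i]+[x0,y0],s[i,:4]+[x0,y0,0,0],(l==i)) for i in range(1,n) if s[i,4]>=amin]
E
python3 - <<'E'
from seg import *
R={"c2":dict(pinR=(312,0,342,20),pinS=(300,200,330,228),rt=(284,28,364,118),st=(282,140,356,202)),
   "c3":dict(pinR=(312,72,342,94),pinS=(303,250,331,277),rt=(284,92,364,178),st=(284,190,354,248))}
P={}
for n in R:
    c,im=load(n)
    for k,r in R[n].items():
        smax=70 if k.startswith("pin") else 40
        L=comps(im,r,smax); b=max(L,key=lambda t:t[0]); P[n,k]=b[1]
        print(n,k,[(int(t[0]),t[1].round(1).tolist(),t[2].tolist()) for t in L][:4])
    v=cv2.cvtColor(im,cv2.COLOR_BGR2HSV)
    print("pinS col sat", v[205:226,316,1] if n=="c2" else v[254:276,317,1]); print("square V", v[140:202,319,2] if n=="c2" else v[190:248,319,2])
a,b=load("c2")[0],load("c3")[0]
for k in ("pinR","pinS","rt"): print(k,tri(a,P["c2",k],b,P["c3",k]))
E
```

```text
c2 pinR [(122, [326.7, 7.4], [322, 0, 10, 15])]
c2 pinS [(76, [316.4, 216.9], [313, 212, 8, 12])]
c2 rt [(4509, [323.4, 72.0], [287, 33, 73, 79])]
c2 st [(2936, [318.2, 173.1], [286, 149, 66, 49])]
pinS col sat [118 120 120 116 111 111  80  11   9   9   9  11  10  10   8  11  10   8
  56 139 138]
square V [234 234 234 234 234 234 234 234 234 223 176 142 143 146 162 196 217 217
 216 213 212 213 215 215 214 213 212 210 210 211 213 214 213 214 215 216
 216 216 216 215 213 214 215 215 214 214 215 215 215 213 213 214 212 212
 213 198 155 148 140 122 146 164]
c3 pinR [(76, [327.1, 82.6], [323, 78, 9, 10])]
c3 pinS [(83, [317.0, 266.8], [314, 261, 7, 14])]
c3 rt [(3732, [323.9, 134.8], [290, 100, 68, 70])]
c3 st [(2772, [319.0, 220.5], [289, 196, 62, 49])]
pinS col sat [120 120 119 114 109 109  78   7   9  10  11  10   8   9   9  10   9   9
   8   6  54 137]
square V [243 243 243 243 243 243 237 206 149 149 149 152 153 152 154 163 186 211
 225 225 223 219 220 221 222 220 219 219 217 219 220 220 221 221 223 223
 224 223 224 222 222 222 222 222 222 222 223 223 220 222 221 220 219 192
 134 123 152 172]
pinR (array([0.52981524, 0.31399436, 0.0858465 ]), np.float64(7.4765073198488705e-06))
pinS (array([0.57660604, 0.09568237, 0.08950234]), np.float64(0.00012229014193831575))
rt (array([0.54197015, 0.25788253, 0.06245832]), np.float64(4.233832434685815e-05))
```

Run:
```python
from seg import *
b,_=load("c3"); a,_=load("c2")
pr=plane(b,[(327.1,82.6)],.088)[0]; ps=plane(b,[(317,266.8)],.088)[0]; ps2=plane(a,[(316.4,216.9)],.088)[0]
print(pr,ps,ps2,np.linalg.norm(pr-ps)); C=(pr+(ps+ps2)/2)/2; u=(pr-(ps+ps2)/2); u/=np.linalg.norm(u); x=np.array([u[1],-u[0]])
h=np.arctan2(x[1],x[0]); print("crate",C,"xhead",h); np.savez("crate.npz",C=C,h=h)
f=lambda p:[float(np.round((p-C)@x,4)),float(np.round((p-C)@u,4))]
print("rt",f(plane(b,[(323.9,134.8)],.062)[0]),f(plane(a,[(323.4,72)],.062)[0]))
for c,r in((b,(206.3,243.3)),(a,(155,194.7))): print("st edges",[f(plane(c,[(319,q)],.054)[0]) for q in r])
print("st tri edge",tri(b,(319,206.3),a,(319,155)),tri(b,(319,243.3),a,(319,194.7)))
```

```text
[0.52981433 0.31384453] [0.57667921 0.09470646] [0.57688712 0.09520074] 0.2240933036468204
crate [0.55329875 0.20439906] xhead 0.21137128314533193
rt [0.0001, 0.0546] [0.0002, 0.0547]
st edges [[-0.0011, -0.0403], [0.0016, -0.0952]]
st edges [[-0.0001, -0.0412], [0.0025, -0.0937]]
st tri edge (array([0.56163106, 0.16308442, 0.04870679]), np.float64(0.00047250139593119805)) (array([0.57431835, 0.11550336, 0.06155567]), np.float64(0.00046270403535061814))
```

```bash
cat >> h.py <<'E'
def crate(xc,yc):
    d=np.load("crate.npz"); h=float(d["h"]); return d["C"]+xc*np.array([np.cos(h),np.sin(h)])+yc*np.array([-np.sin(h),np.cos(h)]),h
def incrate():
    d=np.load("crate.npz"); h=float(d["h"]); v=pose()[:2,3]-d["C"]; return (v@[np.cos(h),np.sin(h)]).round(4),(v@[-np.sin(h),np.cos(h)]).round(4)
E
python3 - <<'E'
from h import *
p,h=crate(0,-.0135); split(p[0],p[1],.12,h,1)
E
```

```text
TCP [0.5487 0.2111 0.2802] h 0.2596 shift [-0.021   0.0021  0.1603] yaw 0.0483  j [ 0.2   0.06  1.74 -0.    1.34 -0.06]
  call 1 [-0.0212, 0.0021, 0.1602] yaw 0.0483
```

Request:
move_arm --plan '[{"x":-0.021,"y":0.002,"z":0.04,"yaw":0.048,"fingers":1},{"x":-0.021,"y":0.002,"z":0.08,"yaw":0.048,"fingers":1},{"x":-0.021,"y":0.002,"z":0.12,"yaw":0.048,"fingers":1},{"x":-0.021,"y":0.002,"z":0.16,"yaw":0.048,"fingers":1},{"x":-0.021,"y":0.002,"z":0.16,"yaw":0.048,"fingers":1}]'

```text
time: 3.85
eef_pos: [0.5517, 0.189, 0.1135]
tcp_rot: [0.63, 0.777, -0.005, -0.004]
contact_force: [0.1, -0.9, -1.4]
opening: -0.002
finger_force: 0.0
```

Run:
```python
from h import *
p,h=crate(0,-.0135); split(p[0],p[1],.014,h,1); s=ctrl.get_state(); print(s["opening"],incrate())
```

```text
TCP [0.5517 0.189  0.1135] h 0.2088 shift [0.0013 0.0061 0.0994] yaw -0.0025  j [ 0.16  0.22  1.89 -0.    1.05 -0.05]
  call 1 [0.0013, 0.0048, 0.0995] yaw -0.0025
-0.0015429822351105224 (np.float64(-0.0048), np.float64(-0.0148))
```

Request:
move_arm --plan '[{"x":0,"y":0,"z":0,"yaw":0,"fingers":1},{"x":0,"y":0,"z":0,"yaw":0,"fingers":1},{"x":0,"y":0,"z":0.02,"yaw":0,"fingers":1},{"x":0,"y":0,"z":0.02,"yaw":0,"fingers":1}]'

```text
time: 4.25
eef_pos: [0.5562, 0.1922, 0.1012]
tcp_rot: [0.628, 0.778, 0.0, 0.0]
contact_force: [-0.8, -0.0, -0.5]
opening: 0.001
finger_force: 0.0
```

Run:
```python
from h import *
p,h=crate(0,-.0135); split(p[0],p[1],.014,h,1); s=ctrl.get_state(); print(s["opening"],incrate())
```

```text
TCP [0.5562 0.1922 0.1012] h 0.2119 shift [-0.001  -0.0004  0.0872] yaw 0.0005  j [ 0.16  0.24  1.89 -0.    1.01 -0.05]
  call 1 [-0.001, -0.0003, 0.0872] yaw 0.0005
0.0014935966285119775 (np.float64(0.0003), np.float64(-0.0125))
```

Request:
move_arm --plan '[{"x":-0.001,"y":0,"z":0.02,"yaw":0,"fingers":1},{"x":-0.001,"y":0,"z":0.04,"yaw":0,"fingers":1},{"x":-0.001,"y":0,"z":0.06,"yaw":0,"fingers":1},{"x":-0.001,"y":0,"z":0.078,"yaw":0,"fingers":1},{"x":-0.001,"y":0,"z":0.086,"yaw":0,"fingers":1}]'

```text
time: 4.75
eef_pos: [0.5566, 0.1916, 0.0148]
tcp_rot: [0.628, 0.778, 0.0, 0.0]
contact_force: [-0.5, -0.3, -0.1]
opening: 0.007
finger_force: 0.0
```

Request:
move_arm --plan '[{"x":0,"y":0,"z":0,"yaw":0,"fingers":1},{"x":-0.006,"y":0,"z":0,"yaw":0,"fingers":1},{"x":-0.012,"y":0,"z":0,"yaw":0,"fingers":1},{"x":-0.016,"y":0,"z":0,"yaw":0,"fingers":1},{"x":-0.019,"y":0,"z":0,"yaw":0,"fingers":1}]'

```text
time: 5.25
eef_pos: [0.5608, 0.1733, 0.0155]
tcp_rot: [0.629, 0.777, 0.001, -0.0]
contact_force: [-1.8, 4.5, 3.4]
opening: -0.001
finger_force: 2.5
```

Run:
```python
from h import *
s=ctrl.get_state(); print(s["contact_force"],s["eef_pos"],incrate())
```

```text
[-1.8135097   4.52413571  3.44421886] [0.5607987  0.17325099 0.01545825] (np.float64(0.0008), np.float64(-0.032))
```

Contact with the square tin. I'll keep pushing it to its wall.

Request:
move_arm --plan '[{"x":-0.002,"y":0,"z":0,"yaw":0,"fingers":1},{"x":-0.004,"y":0,"z":0,"yaw":0,"fingers":1},{"x":-0.006,"y":0,"z":0,"yaw":0,"fingers":1},{"x":-0.007,"y":0,"z":0,"yaw":0,"fingers":1}]'

```text
time: 5.65
eef_pos: [0.5622, 0.1672, 0.0155]
tcp_rot: [0.629, 0.778, 0.001, -0.0]
contact_force: [-1.0, 5.1, 4.2]
opening: 0.003
finger_force: 2.8
```

Run:
```python
from h import *
s=ctrl.get_state(); print(s["contact_force"],s["eef_pos"],incrate())
```

```text
[-1.04715383  5.12371897  4.15329567] [0.56221644 0.16723835 0.01548433] (np.float64(0.0009), np.float64(-0.0382))
```

Request:
move_arm --plan '[{"x":-0.001,"y":0,"z":0,"yaw":0,"fingers":1},{"x":-0.002,"y":0,"z":0,"yaw":0,"fingers":1},{"x":-0.003,"y":0,"z":0,"yaw":0,"fingers":1}]'

```text
time: 5.95
eef_pos: [0.5623, 0.1668, 0.0155]
tcp_rot: [0.629, 0.777, 0.003, -0.002]
contact_force: [-3.4, 15.9, 4.2]
opening: 0.004
finger_force: 8.2
```

Run:
```python
from h import *
s=ctrl.get_state(); print(s["contact_force"],s["eef_pos"],incrate())
```

```text
[-3.37804332 15.8882398   4.23641475] [0.56225197 0.1667581  0.01551808] (np.float64(0.0009), np.float64(-0.0387))
```

The square tin is seated against its wall. Now the round tin.

Request:
move_arm --plan '[{"x":0.01,"y":0,"z":0,"yaw":0,"fingers":1},{"x":0.025,"y":0,"z":0,"yaw":0,"fingers":1},{"x":0.036,"y":0,"z":0,"yaw":0,"fingers":1},{"x":0.042,"y":0,"z":0,"yaw":0,"fingers":1},{"x":0.045,"y":0,"z":0,"yaw":0,"fingers":1}]'

```text
time: 6.45
eef_pos: [0.5528, 0.2073, 0.0142]
tcp_rot: [0.628, 0.778, -0.0, 0.001]
contact_force: [1.5, -3.2, 0.8]
opening: -0.001
finger_force: 0.0
```

Request:
move_arm --plan '[{"x":0.0015,"y":0,"z":0,"yaw":0,"fingers":1},{"x":0.003,"y":0,"z":0,"yaw":0,"fingers":1},{"x":0.0045,"y":0,"z":0,"yaw":0,"fingers":1},{"x":0.0055,"y":0,"z":0,"yaw":0,"fingers":1}]'

```text
time: 6.85
eef_pos: [0.5519, 0.2117, 0.0143]
tcp_rot: [0.628, 0.778, -0.0, 0.001]
contact_force: [2.4, -7.4, -0.2]
opening: -0.001
finger_force: 0.0
```

Run:
```python
from h import *
s=ctrl.get_state(); print(s["contact_force"],s["eef_pos"],incrate())
```

```text
[ 2.36421419 -7.40508367 -0.21828883] [0.55185785 0.21174103 0.01432812] (np.float64(0.0001), np.float64(0.0075))
```

Request:
move_arm --plan '[{"x":0.001,"y":0,"z":0,"yaw":0,"fingers":1},{"x":0.002,"y":0,"z":0,"yaw":0,"fingers":1},{"x":0.003,"y":0,"z":0,"yaw":0,"fingers":1}]'

```text
time: 7.15
eef_pos: [0.5522, 0.2119, 0.0144]
tcp_rot: [0.628, 0.779, -0.002, 0.003]
contact_force: [3.3, -18.7, 0.2]
opening: -0.003
finger_force: 0.0
```

Run:
```python
from h import *
s=ctrl.get_state(); print(s["contact_force"],s["eef_pos"],incrate())
```

```text
[  3.3228808  -18.66351898   0.24989624] [0.55215595 0.2118534  0.01441902] (np.float64(0.0004), np.float64(0.0075))
```

Request:
move_arm --plan '[{"x":-0.015,"y":0,"z":0,"yaw":0,"fingers":1},{"x":-0.025,"y":0,"z":-0.02,"yaw":0,"fingers":1},{"x":-0.025,"y":0,"z":-0.07,"yaw":0,"fingers":1},{"x":-0.025,"y":0,"z":-0.12,"yaw":0,"fingers":1},{"x":-0.025,"y":0,"z":-0.17,"yaw":0,"fingers":1}]'

```text
time: 7.65
eef_pos: [0.5556, 0.1912, 0.1858]
tcp_rot: [0.629, 0.778, 0.0, -0.001]
contact_force: [1.5, -0.1, -0.1]
opening: -0.0
finger_force: 0.0
```

Request:
move_arm --plan '[{"x":-0.02,"y":0,"z":-0.05,"yaw":0,"fingers":0},{"x":-0.03,"y":0,"z":-0.09,"yaw":0,"fingers":0},{"x":-0.03,"y":0,"z":-0.09,"yaw":0,"fingers":0},{"x":-0.03,"y":0,"z":-0.09,"yaw":0,"fingers":0},{"x":-0.03,"y":0,"z":-0.09,"yaw":0,"fingers":0}]'

```text
time: 8.15
eef_pos: [0.5615, 0.1619, 0.2723]
tcp_rot: [0.628, 0.778, -0.001, -0.002]
contact_force: [-0.0, -0.8, -1.3]
opening: 0.847
finger_force: 0.0
```

Run:
```python
from seg import *
T,im=shoot("c4"); c=cam("wrist",T); print(incrate(), T[:3,3])
d=np.load("crate.npz");C=d["C"];h=float(d["h"]);x=np.array([np.cos(h),np.sin(h)]);u=np.array([-x[1],x[0]])
f=lambda p:[float(np.round((p-C)@x,4)),float(np.round((p-C)@u,4))]
print(proj(c,np.r_[crate(0,.112)[0],.088]),proj(c,np.r_[crate(0,-.112)[0],.088]))
for k,z,pt in (("rt",.062,(0,.062)),("pS",.088,(0,-.112)),("pR",.088,(0,.112))):
    q=proj(c,np.r_[crate(*pt)[0],z])[0].astype(int); w=45 if k=="rt" else 14
    L=comps(im,(q[0]-w,max(0,q[1]-w),q[0]+w,q[1]+w),40 if k=="rt" else 70)
    if not L: print(k,q,"none"); continue
    b=max(L,key=lambda t:t[0]); print(k,q,b[0],b[1],f(plane(c,[b[1]],z)[0]))
q=proj(c,np.r_[crate(0,-.049)[0],.054])[0].astype(int); print(q,cv2.cvtColor(im,cv2.COLOR_BGR2HSV)[q[1]-14:q[1]+8,q[0],2])
split(.47,-.30,.25,.21)
```

```text
(np.float64(-0.0011), np.float64(-0.0432)) [0.56146642 0.16193566 0.27228566]
[[320.92821176  24.89790811]] [[320.29505842 232.99396725]]
rt [320  81] 4606 [320.92357794  79.95874946] [0.0003, 0.0634]
pS [320 232] 84 [320.38095238 232.79761905] [0.0001, -0.1117]
pR [320  24] 115 [320.87826087  25.44347826] [-0.0, 0.1115]
[320 176] [235 235 235 234 234 234 224 176 141 143 145 145 148 165 197 217 217 216
 212 213 214 213]
TCP [0.5613 0.162  0.2717] h 0.2123 shift [-0.4324 -0.1865  0.022 ] yaw 0.0023  j [ 0.11  0.06  1.76  0.    1.33 -0.11]
  call 1 [-0.1441, -0.0622, 0.0072] yaw 0.0008
  call 2 [-0.1442, -0.0621, 0.0072] yaw 0.0008
  call 3 [-0.1442, -0.062, 0.0072] yaw 0.0008
```

Request:
move_arm --plan '[{"x":-0.04,"y":-0.018,"z":0.007,"yaw":0,"fingers":0},{"x":-0.08,"y":-0.036,"z":0.007,"yaw":0,"fingers":0},{"x":-0.12,"y":-0.054,"z":0.007,"yaw":0,"fingers":0},{"x":-0.16,"y":-0.07,"z":0.007,"yaw":0,"fingers":0},{"x":-0.2,"y":-0.087,"z":0.007,"yaw":0,"fingers":0}]'

```text
time: 8.7
eef_pos: [0.5182, -0.0529, 0.265]
tcp_rot: [0.628, 0.778, -0.0, -0.002]
contact_force: [0.6, 0.1, -0.2]
opening: 1.0
finger_force: 0.0
```

Request:
move_arm --plan '[{"x":-0.04,"y":-0.018,"z":0.007,"yaw":0,"fingers":0},{"x":-0.08,"y":-0.036,"z":0.007,"yaw":0,"fingers":0},{"x":-0.12,"y":-0.054,"z":0.007,"yaw":0,"fingers":0},{"x":-0.16,"y":-0.07,"z":0.014,"yaw":0,"fingers":0},{"x":-0.19,"y":-0.085,"z":0.014,"yaw":0,"fingers":0}]'

```text
time: 9.2
eef_pos: [0.4749, -0.2568, 0.25]
tcp_rot: [0.629, 0.778, 0.0, -0.003]
contact_force: [0.9, 0.4, 0.3]
opening: 1.003
finger_force: 0.0
```

Request:
move_arm --plan '[{"x":-0.02,"y":-0.008,"z":0,"yaw":0,"fingers":0},{"x":-0.042,"y":-0.015,"z":0,"yaw":0,"fingers":0},{"x":-0.042,"y":-0.015,"z":0,"yaw":0,"fingers":0},{"x":-0.042,"y":-0.015,"z":0,"yaw":0,"fingers":0}]'

```text
time: 9.6
eef_pos: [0.4701, -0.2992, 0.2513]
tcp_rot: [0.629, 0.778, 0.0, -0.002]
contact_force: [0.2, 0.1, 0.7]
opening: 0.994
finger_force: 0.0
```

Run:
```python
from seg import *
T,im=shoot("d2"); c=cam("wrist",T); print(T[:3,3],ctrl.get_state()["time"])
q=proj(c,[[.465,-.231,.03],[.638,-.226,.02]]); print(q)
a=cv2.imread("pics/w2.png")
q=q[0].astype(int); r=60; y0=max(0,q[1]-r); 
A=cv2.resize(a[130:220,260:350],(360,360),interpolation=cv2.INTER_NEAREST); B=cv2.resize(im[y0:y0+110,q[0]-55:q[0]+55],(440,440),interpolation=cv2.INTER_NEAREST)
o=np.zeros((440,800,3),np.uint8); o[:360,:360]=A; o[:,360:]=B; cv2.imwrite("pics/die2.png",o); print(q[0]-55,y0)
```

```text
[ 0.47013476 -0.29921561  0.2513212 ] 9.65
[[327.21205653 116.07641728]
 [461.36641272 141.8212809 ]]
272 56
```

View pics/die2.png

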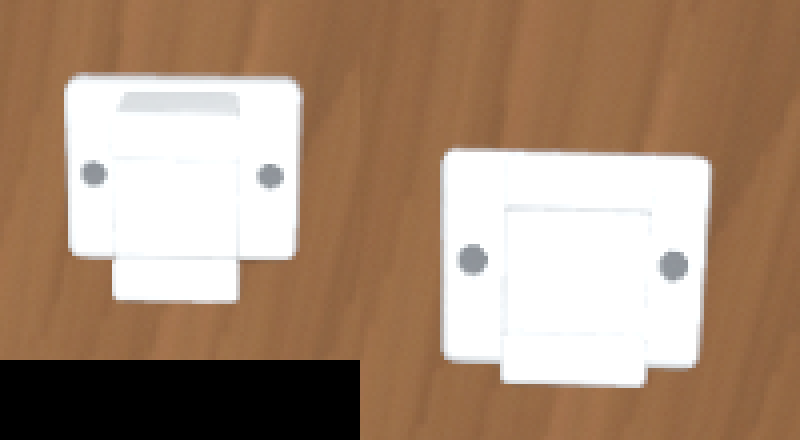

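d2 shows the die with foot holes near (300.3,121) and (350.3,122.5); in w2 they are at (283.5,173.5) and (327.5,174). The neck top leans toward the robot, which is perspective only.

Run:
```python
from seg import *
P={}
for n,pts in (("w2",[(283.5,173.5),(327.5,174)]),("d2",[(300.3,121),(350.3,122.5)])):
    c,im=load(n)
    for i,p in enumerate(pts):
        x,y=map(int,p); g=im[y-6:y+8,x-6:x+8].astype(float).mean(2); w=np.clip(250-g,0,None); yy,xx=np.mgrid[y-6:y+8,x-6:x+8]
        P[n,i]=(float((w*xx).sum()/w.sum()),float((w*yy).sum()/w.sum()))
    hp=plane(c,[P[n,0],P[n,1]],.02); m=hp.mean(0); d=hp[1]-hp[0]; h=np.arctan2(d[1],d[0]); print(n,P[n,0],P[n,1],"mid",m,"head",h,np.linalg.norm(d))
a,b=load("w2")[0],load("d2")[0]
for i in(0,1): print(tri(a,P["w2",i],b,P["d2",i]))
# foot check from d2: left and right foot corner pixels, far edge & near edge
c=b; px=lambda u,v:((u-360)/4-.5+272,v/4-.5+56)
pts=plane(c,[px(442,150),px(712,156),px(441,360),px(698,368)],.02); print(pts, (pts[0]+pts[1]+pts[2]+pts[3])/4, np.linalg.norm(pts[0]-pts[1]),np.linalg.norm(pts[0]-pts[2]))
n=[px(505,209),px(650,211),px(502,383),px(646,384)]; q=plane(c,n,.07); print("neck",q,q.mean(0))
# keeper holes in both
for n,hs in (("w2",[(459,112),(392,252)]),):
    hp=plane(load(n)[0],hs,.008); d=hp[0]-hp[1]; print("keeper",hp.mean(0),np.linalg.norm(d),np.arctan2(-d[0],d[1])); k=hp
print(proj(c,np.c_[k,[.008,.008]]))
```

```text
w2 (282.6859416445623, 172.99702917771882) (328.5296968628833, 173.8481670778992) mid [ 0.46466524 -0.23813417] head 0.1789114078881179 0.06452704716598584
d2 (299.74518415780545, 120.46887039605485) (350.36957487779597, 122.25744334172717) mid [ 0.46413842 -0.23803783] head 0.17782190708039428 0.06261480463412304
(array([ 0.43323893, -0.24342695,  0.02184333]), np.float64(0.00018199113299585651))
(array([ 0.49587216, -0.23269574,  0.01806095]), np.float64(0.000706359314889013))
[[ 0.41814926 -0.21418942]
 [ 0.49782205 -0.19878675]
 [ 0.42925116 -0.27583397]
 [ 0.50949831 -0.26113217]] [ 0.4636802  -0.23748558] 0.08114798389956204 0.06263627025390478
neck [[ 0.44169034 -0.22565149]
 [ 0.47923413 -0.21808846]
 [ 0.44999698 -0.27079878]
 [ 0.48895339 -0.26269028]] [ 0.46496871 -0.24430725]
keeper [ 0.63817459 -0.22777735] 0.2260250805279161 -0.13657498974689974
[[501.92288556  52.22756734]
 [418.5280142  217.72121656]]
```

Run:
```python
from h import *
split(.464,-.2378,.12,.18,1)
```

```text
TCP [ 0.4704 -0.2988  0.2517] h 0.2123 shift [0.0606 0.0068 0.1319] yaw 0.0323  j [-0.75  0.01  1.85  0.    1.29 -0.96]
  call 1 [0.061, 0.0066, 0.1317] yaw 0.0323
```

Request:
move_arm --plan '[{"x":0.02,"y":0.003,"z":0.03,"yaw":0.03,"fingers":0},{"x":0.04,"y":0.005,"z":0.065,"yaw":0.032,"fingers":0},{"x":0.061,"y":0.007,"z":0.1,"yaw":0.032,"fingers":0},{"x":0.061,"y":0.007,"z":0.131,"yaw":0.032,"fingers":0},{"x":0.061,"y":0.007,"z":0.131,"yaw":0.032,"fingers":0}]'

```text
time: 10.15
eef_pos: [0.4616, -0.2345, 0.1171]
tcp_rot: [0.64, 0.769, -0.0, -0.006]
contact_force: [-0.5, -0.5, -1.7]
opening: 0.998
finger_force: 0.0
```

Request:
move_arm --plan '[{"x":0,"y":0,"z":0,"yaw":0,"fingers":0},{"x":0,"y":0,"z":0,"yaw":0,"fingers":0}]'

```text
time: 10.35
eef_pos: [0.4661, -0.2397, 0.1246]
tcp_rot: [0.641, 0.768, 0.0, 0.002]
contact_force: [-0.3, -0.1, -0.1]
opening: 1.002
finger_force: 0.0
```

Run:
```python
from h import *
split(.464,-.2378,.026,.18,1)
```

```text
TCP [ 0.4661 -0.2397  0.1246] h 0.1804 shift [ 0.0025 -0.002   0.0986] yaw 0.0004  j [-0.67  0.07  2.03  0.    1.03 -0.85]
  call 1 [0.0022, -0.0017, 0.0986] yaw 0.0004
```

Request:
move_arm --plan '[{"x":0,"y":0,"z":0,"yaw":0,"fingers":0},{"x":0,"y":0,"z":0.03,"yaw":0,"fingers":0},{"x":0,"y":0,"z":0.06,"yaw":0,"fingers":0},{"x":0,"y":0,"z":0.08,"yaw":0,"fingers":0},{"x":0,"y":0,"z":0.094,"yaw":0,"fingers":0}]'

```text
time: 10.85
eef_pos: [0.4648, -0.2393, 0.028]
tcp_rot: [0.641, 0.768, 0.0, 0.0]
contact_force: [-0.1, 1.0, 0.1]
opening: 1.001
finger_force: 0.0
```

Request:
move_arm --plan '[{"x":0,"y":0,"z":0,"yaw":0,"fingers":0},{"x":0,"y":0,"z":0,"yaw":0,"fingers":0},{"x":0,"y":0,"z":0,"yaw":0,"fingers":0}]'

```text
time: 11.15
eef_pos: [0.4658, -0.2398, 0.03]
tcp_rot: [0.641, 0.768, 0.0, 0.002]
contact_force: [1.2, 1.2, 0.6]
opening: 1.0
finger_force: 0.0
```

Run:
```python
from h import *
split(.464,-.2378,.026,.18,1); print(ctrl.get_state()["contact_force"])
```

```text
TCP [ 0.4658 -0.2398  0.03  ] h 0.18 shift [ 0.0023 -0.0014  0.004 ] yaw -0.0  j [-0.67  0.22  2.07  0.    0.85 -0.85]
  call 1 [0.0023, -0.0014, 0.004] yaw -0.0
[1.16246214 1.15666889 0.58423615]
```

Request:
move_arm --plan '[{"x":0.002,"y":-0.001,"z":0.004,"yaw":0,"fingers":0},{"x":0.002,"y":-0.001,"z":0.004,"yaw":0,"fingers":0.3},{"x":0.002,"y":-0.001,"z":0.004,"yaw":0,"fingers":0.8},{"x":0.002,"y":-0.001,"z":0.004,"yaw":0,"fingers":0.8},{"x":0.002,"y":-0.001,"z":0.004,"yaw":0,"fingers":0.8}]' --force 60

```text
time: 11.65
eef_pos: [0.464, -0.2373, 0.0248]
tcp_rot: [0.641, 0.768, 0.0, 0.001]
contact_force: [2.0, -0.2, -0.2]
opening: 0.46
finger_force: 62.1
```

Request:
move_arm --plan '[{"x":0,"y":0,"z":0,"yaw":0,"fingers":0.8},{"x":0,"y":0,"z":0,"yaw":0,"fingers":0.8},{"x":0,"y":0,"z":0,"yaw":0,"fingers":0.8}]'

```text
time: 11.95
eef_pos: [0.464, -0.2373, 0.0248]
tcp_rot: [0.641, 0.768, 0.0, 0.001]
contact_force: [2.5, 0.9, 1.3]
opening: 0.46
finger_force: 62.0
```

Run:
```python
from h import *
split(.464,-.2378,.026,.18,1); s=ctrl.get_state();print(s["contact_force"],s["opening"],s["finger_force"])
```

```text
TCP [ 0.464  -0.2373  0.0248] h 0.1798 shift [-0.0005 -0.0001 -0.0012] yaw -0.0002  j [-0.67  0.23  2.08  0.    0.84 -0.85]
  call 1 [-0.0005, -0.0001, -0.0012] yaw -0.0002
[2.48164683 0.86935065 1.29555861] 0.4597781568557011 61.95971488952637
```

Request:
move_arm --plan '[{"x":0,"y":0,"z":-0.03,"yaw":0,"fingers":0.8},{"x":0,"y":0,"z":-0.07,"yaw":0,"fingers":0.8},{"x":0,"y":0,"z":-0.11,"yaw":0,"fingers":0.8},{"x":0,"y":0,"z":-0.15,"yaw":0,"fingers":0.8},{"x":0,"y":0,"z":-0.175,"yaw":0,"fingers":0.8}]'

```text
time: 12.45
eef_pos: [0.4625, -0.2368, 0.2002]
tcp_rot: [0.641, 0.768, -0.0, -0.001]
contact_force: [0.6, -0.1, -6.0]
opening: 0.46
finger_force: 63.3
```

Run:
```python
from h import *
p,h=crate(0,-.0135); split(p[0],p[1],.20,h); s=ctrl.get_state();print(s["contact_force"],s["opening"],s["finger_force"])
```

```text
TCP [ 0.4625 -0.2368  0.2002] h 0.1802 shift [4.043e-01 1.688e-01 1.000e-04] yaw -0.0312  j [-0.67 -0.03  1.98 -0.    1.19 -0.85]
  call 1 [0.2021, 0.0844, 0.0001] yaw -0.0156
  call 2 [0.2008, 0.0876, 0.0001] yaw -0.0156
[ 0.62133418 -0.14490456 -6.03954191] 0.459942402450769 63.28991889953613
```

Request:
move_arm --plan '[{"x":0.03,"y":0.013,"z":0,"yaw":-0.015,"fingers":0.8},{"x":0.07,"y":0.029,"z":0,"yaw":-0.015,"fingers":0.8},{"x":0.115,"y":0.048,"z":0,"yaw":-0.015,"fingers":0.8},{"x":0.16,"y":0.067,"z":0,"yaw":-0.015,"fingers":0.8},{"x":0.202,"y":0.084,"z":0,"yaw":-0.015,"fingers":0.8}]'

```text
time: 12.95
eef_pos: [0.5075, -0.0211, 0.1963]
tcp_rot: [0.635, 0.773, -0.002, -0.003]
contact_force: [1.1, -0.4, -5.8]
opening: 0.463
finger_force: 63.2
```

Request:
move_arm --plan '[{"x":0.045,"y":0.02,"z":0,"yaw":-0.016,"fingers":0.8},{"x":0.09,"y":0.039,"z":0,"yaw":-0.016,"fingers":0.8},{"x":0.135,"y":0.059,"z":0,"yaw":-0.016,"fingers":0.8},{"x":0.175,"y":0.076,"z":0,"yaw":-0.016,"fingers":0.8},{"x":0.201,"y":0.088,"z":0,"yaw":-0.016,"fingers":0.8}]'

```text
time: 13.45
eef_pos: [0.5548, 0.1934, 0.1959]
tcp_rot: [0.628, 0.778, -0.003, -0.002]
contact_force: [0.4, 0.1, -5.8]
opening: 0.461
finger_force: 63.2
```

Request:
move_arm --plan '[{"x":0,"y":0,"z":0,"yaw":0,"fingers":0.8},{"x":0,"y":0,"z":0.03,"yaw":0,"fingers":0.8},{"x":0,"y":0,"z":0.06,"yaw":0,"fingers":0.8},{"x":0,"y":0,"z":0.07,"yaw":0,"fingers":0.8},{"x":0,"y":0,"z":0.07,"yaw":0,"fingers":0.8}]'

```text
time: 13.95
eef_pos: [0.5541, 0.1897, 0.1252]
tcp_rot: [0.629, 0.777, -0.004, -0.003]
contact_force: [0.4, 0.2, -6.4]
opening: 0.458
finger_force: 62.8
```

Request:
move_arm --plan '[{"x":0,"y":0,"z":0,"yaw":0,"fingers":0.8},{"x":0,"y":0,"z":0,"yaw":0,"fingers":0.8},{"x":0,"y":0,"z":0,"yaw":0,"fingers":0.8}]'

```text
time: 14.25
eef_pos: [0.5584, 0.191, 0.1313]
tcp_rot: [0.629, 0.778, 0.001, 0.001]
contact_force: [1.1, 0.1, -5.9]
opening: 0.463
finger_force: 62.8
```

Run:
```python
from seg import *
T,im=shoot("i1"); p,h=crate(0,-.0135); split(p[0],p[1],.034,h,1); s=ctrl.get_state();print(s["contact_force"],s["opening"],incrate())
cv2.imwrite("pics/i1c.png",cv2.resize(im[:330,220:420],None,fx=1.8,fy=1.8))
```

```text
TCP [0.5581 0.191  0.131 ] h 0.2109 shift [ 0.0006 -0.0022  0.097 ] yaw -0.0004  j [ 0.16  0.2   1.87 -0.    1.07 -0.05]
  call 1 [0.0006, -0.0019, 0.097] yaw -0.0004
[ 0.41030116  0.8211236  -5.6862909 ] 0.45899967368258604 (np.float64(0.0019), np.float64(-0.0141))
```

View pics/i1c.png

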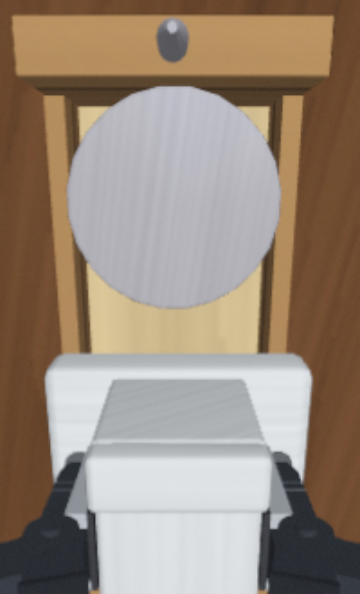

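The die is held squarely, with its foot centred near column 319 and the pin near 315. That calls for about -2 mm in y. I'll check its fore-aft position while lowering.

Request:
move_arm --plan '[{"x":0,"y":-0.002,"z":0.015,"yaw":0,"fingers":0.8},{"x":0,"y":-0.002,"z":0.03,"yaw":0,"fingers":0.8},{"x":0,"y":-0.002,"z":0.03,"yaw":0,"fingers":0.8},{"x":0,"y":-0.002,"z":0.03,"yaw":0,"fingers":0.8}]'

```text
time: 14.7
eef_pos: [0.5541, 0.1904, 0.0976]
tcp_rot: [0.629, 0.778, -0.001, -0.001]
contact_force: [-0.2, 0.1, -5.7]
opening: 0.461
finger_force: 62.8
```

Run:
```python
from seg import *
c,im=load("i1"); T=np.load("pics/i1.npy"); C,h=crate(0,0); u=np.array([-np.sin(h),np.cos(h)]); x=np.array([np.cos(h),np.sin(h)])
z=T[2,3]-.0248+.02
f=lambda p:[float(np.round((p-T[:2,3])@x,4)),float(np.round((p-T[:2,3])@u,4))]
pp=[(a/1.8+220-.2,b/1.8-.2) for a,b in((60,354),(178,354),(300,354))]
print("foot far edge rel TCP",[f(q) for q in plane(c,pp,z)], "expect y .032")
lat=[(a/1.8+220,380/1.8) for a in (47,311)]; print([f(q) for q in plane(c,lat,z)])
p,h=crate(0,-.0135); split(p[0],p[1],.0305,h,1); print(incrate(),ctrl.get_state()["contact_force"])
```

```text
foot far edge rel TCP [[-0.0351, 0.0358], [-0.0004, 0.0358], [0.0355, 0.0358]] expect y .032
[[-0.0395, 0.0276], [0.0396, 0.0275]]
TCP [0.5541 0.1904 0.0976] h 0.211 shift [0.0004 0.0024 0.0671] yaw -0.0004  j [ 0.16  0.24  1.9   0.    1.01 -0.05]
  call 1 [0.0004, 0.0021, 0.0671] yaw -0.0004
(np.float64(-0.0021), np.float64(-0.0139)) [-0.24290992  0.12913961 -5.68472376]
```

Run:
```python
from seg import *
T,im=shoot("i2"); c0,im0=load("i1"); T0=np.load("pics/i1.npy")
d=np.load("crate.npz");C=d["C"];h=float(d["h"]);x=np.array([np.cos(h),np.sin(h)]);u=np.array([-x[1],x[0]])
f=lambda p,O=C:[float(np.round((p-O)@x,4)),float(np.round((p-O)@u,4))]
for n,q in (("lid near",(175,308)),("lid far",(175,85)),("lid c",(175,197))):
    print(n,f(plane(c0,[(q[0]/1.8+220-.2,q[1]/1.8-.2)],.062)[0]))
# i2: column profile at die centre
c=cam("wrist",T); print(incrate(),T[2,3])
q=proj(c,np.r_[crate(0,.022)[0],.06])[0]; print(q)
v=im[:,319].astype(int); print([(r,v[r].tolist()) for r in range(110,230,3)])
```

```text
lid near [0.0007, 0.0206]
lid far [0.0009, 0.1029]
lid c [0.0008, 0.0642]
(np.float64(-0.0013), np.float64(-0.0139)) 0.09763346525241129
[322.91707094 180.52101693]
[(110, [186, 180, 180]), (113, [187, 179, 179]), (116, [186, 180, 180]), (119, [187, 180, 181]), (122, [187, 181, 181]), (125, [188, 180, 181]), (128, [189, 182, 182]), (131, [188, 181, 181]), (134, [189, 183, 183]), (137, [189, 182, 182]), (140, [190, 183, 183]), (143, [188, 182, 183]), (146, [187, 180, 181]), (149, [187, 179, 180]), (152, [184, 178, 179]), (155, [184, 177, 177]), (158, [184, 177, 178]), (161, [185, 177, 178]), (164, [186, 178, 178]), (167, [187, 180, 180]), (170, [186, 179, 180]), (173, [186, 180, 180]), (176, [185, 179, 179]), (179, [184, 177, 177]), (182, [175, 167, 169]), (185, [139, 183, 203]), (188, [139, 185, 203]), (191, [138, 184, 203]), (194, [138, 183, 203]), (197, [177, 175, 170]), (200, [182, 178, 174]), (203, [194, 191, 188]), (206, [227, 225, 221]), (209, [227, 225, 220]), (212, [175, 172, 169]), (215, [175, 172, 169]), (218, [178, 175, 171]), (221, [174, 171, 168]), (224, [178, 175, 171]), (227, [180, 177, 173])]
```

The visible lower edge is the foot's underside, so the die is within about 1 mm of centred and can go down.

Request:
move_arm --plan '[{"x":0,"y":0.001,"z":0.01,"yaw":0,"fingers":0.8},{"x":0,"y":0.001,"z":0.02,"yaw":0,"fingers":0.8},{"x":0,"y":0.001,"z":0.025,"yaw":0,"fingers":0.8},{"x":0,"y":0.001,"z":0.03,"yaw":0,"fingers":0.8},{"x":0,"y":0.001,"z":0.035,"yaw":0,"fingers":0.8}]'

```text
time: 15.25
eef_pos: [0.5562, 0.1908, 0.0638]
tcp_rot: [0.629, 0.778, -0.0, -0.0]
contact_force: [0.3, -0.5, -5.9]
opening: 0.459
finger_force: 63.1
```

Run:
```python
from h import *
print(incrate(),pose()[2,3],ctrl.get_state()["contact_force"],ctrl.get_state()["wrist_torque"])
```

```text
(np.float64(-0.0), np.float64(-0.0139)) 0.06381038375491342 [ 0.25694284 -0.50902436 -5.91089988] [-0.01155693 -0.03434511 -0.02729057]
```

Request:
move_arm --plan '[{"x":0,"y":0,"z":0.008,"yaw":0,"fingers":0.8},{"x":0,"y":0,"z":0.016,"yaw":0,"fingers":0.8},{"x":0,"y":0,"z":0.023,"yaw":0,"fingers":0.8},{"x":0,"y":0,"z":0.028,"yaw":0,"fingers":0.8},{"x":0,"y":0,"z":0.031,"yaw":0,"fingers":0.8}]'

```text
time: 15.75
eef_pos: [0.5558, 0.1907, 0.0325]
tcp_rot: [0.629, 0.778, -0.0, -0.0]
contact_force: [0.0, -1.3, -6.1]
opening: 0.457
finger_force: 63.1
```

Request:
move_arm --plan '[{"x":0,"y":0,"z":0.001,"yaw":0,"fingers":0.8},{"x":0,"y":0,"z":0.002,"yaw":0,"fingers":0.8}]'

```text
time: 15.95
eef_pos: [0.5564, 0.1908, 0.0315]
tcp_rot: [0.629, 0.778, 0.0, 0.0]
contact_force: [-0.6, 0.7, -6.5]
opening: 0.456
finger_force: 63.1
```

Run:
```python
from h import *
print(incrate(),pose()[2,3],ctrl.get_state()["contact_force"],ctrl.get_state()["wrist_torque"])
```

```text
(np.float64(0.0002), np.float64(-0.014)) 0.031482761996326374 [-0.58239725  0.68119297 -6.50961528] [0.06366186 0.01352677 0.04068234]
```

Request:
move_arm --plan '[{"x":0,"y":0,"z":0.001,"yaw":0,"fingers":0.8},{"x":0,"y":0,"z":0.002,"yaw":0,"fingers":0.8},{"x":0,"y":0,"z":0.002,"yaw":0,"fingers":0.8}]'

```text
time: 16.25
eef_pos: [0.5566, 0.1908, 0.0308]
tcp_rot: [0.629, 0.778, 0.0, 0.0]
contact_force: [-5.4, -1.1, 3.8]
opening: 0.46
finger_force: 64.1
```

The die is on the floor: the z force reversed at the expected height. I'll release partway and rise.

Request:
move_arm --plan '[{"x":0,"y":0,"z":0,"yaw":0,"fingers":0.42},{"x":0,"y":0,"z":0,"yaw":0,"fingers":0.42},{"x":0,"y":0,"z":0,"yaw":0,"fingers":0.42}]'

```text
time: 16.55
eef_pos: [0.5571, 0.1909, 0.0299]
tcp_rot: [0.629, 0.778, 0.001, 0.001]
contact_force: [0.1, 0.1, -0.2]
opening: 0.584
finger_force: 0.0
```

Request:
move_arm --plan '[{"x":0,"y":0,"z":-0.01,"yaw":0,"fingers":0.42},{"x":0,"y":0,"z":-0.035,"yaw":0,"fingers":0.42},{"x":0,"y":0,"z":-0.08,"yaw":0,"fingers":0.42},{"x":0,"y":0,"z":-0.13,"yaw":0,"fingers":0.42},{"x":0,"y":0,"z":-0.18,"yaw":0,"fingers":0}]'

```text
time: 17.05
eef_pos: [0.556, 0.1907, 0.2117]
tcp_rot: [0.629, 0.778, 0.0, 0.0]
contact_force: [1.4, -0.2, -0.2]
opening: 0.733
finger_force: 0.0
```

Request:
move_arm --plan '[{"x":-0.03,"y":0,"z":-0.03,"yaw":0,"fingers":0},{"x":-0.03,"y":0,"z":-0.06,"yaw":0,"fingers":0},{"x":-0.03,"y":0,"z":-0.06,"yaw":0,"fingers":0},{"x":-0.03,"y":0,"z":-0.06,"yaw":0,"fingers":0}]'

```text
time: 17.45
eef_pos: [0.5628, 0.1614, 0.2705]
tcp_rot: [0.629, 0.778, 0.001, 0.001]
contact_force: [0.7, 0.3, -0.7]
opening: 1.0
finger_force: 0.0
```

Run:
```python
from seg import *
T,im=shoot("v1"); print(incrate(),T[2,3])
cv2.imwrite("pics/v1c.png",cv2.resize(im[:260,250:390],None,fx=2.3,fy=2.3)); 
split(.63,-.23,.25,-.137); print(ctrl.get_state()["time"],ctrl.get_state()["opening"])
```

```text
(np.float64(-0.0005), np.float64(-0.0438)) 0.2704624619878171
TCP [0.5619 0.1615 0.2686] h 0.2111 shift [-0.3971 -0.0155  0.0186] yaw 0.3481  j [ 0.11  0.06  1.76  0.    1.32 -0.1 ]
  call 1 [-0.1985, -0.0078, 0.0093] yaw 0.1741
  call 2 [-0.1969, 0.0267, 0.0093] yaw 0.1741
17.5 0.9990589875009229
```

View pics/v1c.png

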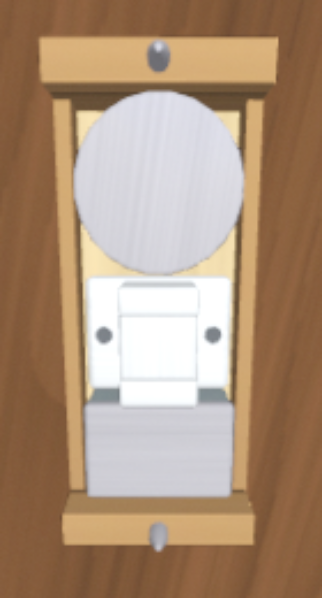

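The die stands between both tins and everything is upright (foot holes at crop (104,335) and (213,335)). Next is the keeper.

Request:
move_arm --plan '[{"x":-0.04,"y":0,"z":0,"yaw":0.08,"fingers":0},{"x":-0.08,"y":-0.002,"z":0,"yaw":0.174,"fingers":0},{"x":-0.12,"y":-0.004,"z":0,"yaw":0.174,"fingers":0},{"x":-0.16,"y":-0.006,"z":0,"yaw":0.174,"fingers":0},{"x":-0.2,"y":-0.008,"z":0,"yaw":0.174,"fingers":0}]'

```text
time: 18.0
eef_pos: [0.5956, -0.0367, 0.2665]
tcp_rot: [0.694, 0.72, -0.001, -0.002]
contact_force: [-0.5, 1.0, 0.3]
opening: 0.998
finger_force: 0.0
```

Request:
move_arm --plan '[{"x":-0.04,"y":0.006,"z":0,"yaw":0.08,"fingers":0},{"x":-0.08,"y":0.012,"z":0,"yaw":0.174,"fingers":0},{"x":-0.12,"y":0.018,"z":0,"yaw":0.174,"fingers":0},{"x":-0.16,"y":0.024,"z":0,"yaw":0.174,"fingers":0},{"x":-0.21,"y":0.028,"z":0,"yaw":0.174,"fingers":0}]'

```text
time: 18.5
eef_pos: [0.6319, -0.2443, 0.2663]
tcp_rot: [0.753, 0.658, -0.0, -0.002]
contact_force: [0.8, -0.5, 0.6]
opening: 0.998
finger_force: 0.0
```

Request:
move_arm --plan '[{"x":0,"y":0,"z":0,"yaw":0,"fingers":0},{"x":0,"y":0,"z":0,"yaw":0,"fingers":0},{"x":0,"y":0,"z":0,"yaw":0,"fingers":0}]'

```text
time: 18.8
eef_pos: [0.6318, -0.243, 0.2676]
tcp_rot: [0.754, 0.657, -0.0, -0.002]
contact_force: [0.0, -0.1, -0.3]
opening: 0.999
finger_force: 0.0
```

Run:
```python
from seg import *
T,im=shoot("k1"); print(T[:3,3]); c=cam("wrist",T)
hd=-.137; u=np.array([-np.sin(hd),np.cos(hd)]); C=np.array([.638,-.228])
ks={s:proj(c,np.r_[C+s*.112*u,.008])[0] for s in(1,-1)}; print(ks, proj(c,np.r_[C,.042]))
cv2.imwrite("pics/k1c.png",cv2.resize(im[:330,220:420],None,fx=1.8,fy=1.8))
```

```text
[ 0.63181621 -0.24302959  0.26756554]
{1: array([323.13950418,  64.61027306]), -1: array([322.24629503, 228.41983097])} [[322.91840984 158.16642084]]
```

View pics/k1c.png

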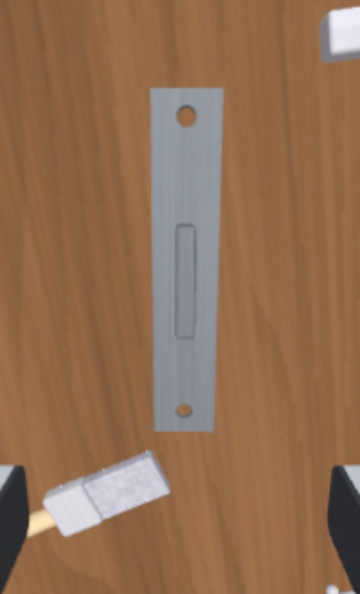

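k1 shows the keeper with holes near (323.3,64.4) and (322.2,227.8), and the rib at crop (185,225-338). It is free of the brush and hammer.

Run:
```python
from seg import *
P={}
for n,pts in (("k1",[(323,64),(322,228)]),("w2",[(459,112),(392,252)])):
    c,im=load(n); g=cv2.cvtColor(im,cv2.COLOR_BGR2HSV)[...,1].astype(float)
    for i,(x,y) in enumerate(pts):
        r=8; w=np.clip(g[y-r:y+r+1,x-r:x+r+1]-60,0,60); yy,xx=np.mgrid[y-r:y+r+1,x-r:x+r+1]
        w[(xx-x)**2+(yy-y)**2>r*r]=0; P[n,i]=((w*xx).sum()/w.sum(),(w*yy).sum()/w.sum())
    p=plane(c,[P[n,0],P[n,1]],.006); d=p[0]-p[1]; print(n,P[n,0],P[n,1],"C",p.mean(0),"L",np.linalg.norm(d),"xhead",np.arctan2(-d[0],d[1]))
a,b=load("k1")[0],load("w2")[0]
for i in(0,1): print(tri(a,P["k1",i],b,P["w2",i]))
# plate outline & rib in k1
c,im=load("k1"); hs=cv2.cvtColor(im,cv2.COLOR_BGR2HSV); m=(hs[...,1]<60).astype(np.uint8); m[:,:290]=0;m[:,360:]=0;m[250:]=0
k=max(cv2.findContours(m,0,1)[0],key=cv2.contourArea); bx=cv2.approxPolyDP(k,4,True)[:,0]; q=plane(c,bx.astype(float),.008); print(bx.tolist(),q.mean(0) if len(q)==4 else q)
px=lambda u,v:(u/1.8+220-.2,v/1.8-.2)
r=plane(c,[px(175,226),px(196,226),px(175,338),px(196,338)],.042); print("rib",r.mean(0),r)
split(.638,-.228,.1,-.137,1)
```

```text
k1 (np.float64(323.13240495137046), np.float64(64.5813439434129)) (np.float64(321.8188061278394), np.float64(227.18753301637614)) C [ 0.63778773 -0.22727342] L 0.22313018128719656 xhead -0.1398830851346109
w2 (np.float64(457.47558139534885), np.float64(112.43837209302326)) (np.float64(391.3841509433962), np.float64(250.04075471698113)) C [ 0.63704041 -0.22730098] L 0.22301959232069574 xhead -0.13944562604072464
(array([ 0.65337968, -0.11668419,  0.00417433]), np.float64(8.447840586043967e-05))
(array([ 0.62214864, -0.33846998,  0.00439017]), np.float64(1.5734024715611033e-05))
[[303, 49], [306, 239], [338, 239], [343, 49]] [ 0.63773194 -0.22786352]
rib [ 0.63803022 -0.227166  ] [[ 0.63614361 -0.1870388 ]
 [ 0.65026345 -0.18896372]
 [ 0.62530212 -0.26530517]
 [ 0.64041171 -0.26735632]]
TCP [ 0.632  -0.2427  0.2682] h -0.1354 shift [0.0152 0.0042 0.1682] yaw 0.0016  j [-0.52  0.27  1.53  0.    1.34 -0.38]
  call 1 [0.0154, 0.0039, 0.1682] yaw 0.0016
```

Request:
move_arm --plan '[{"x":0.008,"y":0.002,"z":0.04,"yaw":0.004,"fingers":0},{"x":0.0155,"y":0.004,"z":0.085,"yaw":0.004,"fingers":0},{"x":0.0155,"y":0.004,"z":0.13,"yaw":0.004,"fingers":0},{"x":0.0155,"y":0.004,"z":0.17,"yaw":0.004,"fingers":0},{"x":0.0155,"y":0.004,"z":0.19,"yaw":0.004,"fingers":0.5}]'

```text
time: 19.35
eef_pos: [0.6359, -0.2262, 0.0743]
tcp_rot: [0.754, 0.657, -0.001, -0.004]
contact_force: [-1.2, -0.1, -0.3]
opening: 0.852
finger_force: 0.0
```

Request:
move_arm --plan '[{"x":0,"y":0,"z":0,"yaw":0,"fingers":0.5},{"x":0,"y":0,"z":0,"yaw":0,"fingers":0.5},{"x":0,"y":0,"z":0.02,"yaw":0,"fingers":0.5},{"x":0,"y":0,"z":0.02,"yaw":0,"fingers":0.5},{"x":0,"y":0,"z":0.02,"yaw":0,"fingers":0.5}]'

```text
time: 19.85
eef_pos: [0.6392, -0.2297, 0.0612]
tcp_rot: [0.755, 0.656, 0.0, 0.001]
contact_force: [-0.6, 0.0, -1.0]
opening: 0.505
finger_force: 0.0
```

Run:
```python
from h import *
split(.6378,-.2274,.014,-.1395,1); print(ctrl.get_state()["contact_force"],ctrl.get_state()["opening"])
```

```text
TCP [ 0.6392 -0.2297  0.0612] h -0.1405 shift [ 0.0021 -0.0018  0.0472] yaw -0.001  j [-0.49  0.47  1.67  0.    1.   -0.35]
  call 1 [0.0021, -0.0017, 0.0472] yaw -0.001
[-0.63399186  0.00369851 -0.96976939] 0.5047956851711453
```

Request:
move_arm --plan '[{"x":0.002,"y":-0.001,"z":0.02,"yaw":0,"fingers":0.5},{"x":0.002,"y":-0.001,"z":0.035,"yaw":0,"fingers":0.5},{"x":0.002,"y":-0.001,"z":0.044,"yaw":0,"fingers":0.5},{"x":0.002,"y":-0.001,"z":0.044,"yaw":0,"fingers":0.5},{"x":0.002,"y":-0.001,"z":0.044,"yaw":0,"fingers":0.5}]'

```text
time: 20.35
eef_pos: [0.6378, -0.2277, 0.0155]
tcp_rot: [0.755, 0.656, 0.0, 0.0]
contact_force: [0.7, 0.1, 0.5]
opening: 0.499
finger_force: 0.0
```

Run:
```python
from h import *
split(.6378,-.2274,.014,-.1395,1); print(ctrl.get_state()["contact_force"],ctrl.get_state()["opening"])
```

```text
TCP [ 0.6378 -0.2277  0.0155] h -0.141 shift [ 0.0003 -0.0001  0.0015] yaw -0.0015  j [-0.49  0.53  1.68  0.    0.93 -0.35]
  call 1 [0.0003, -0.0001, 0.0015] yaw -0.0015
[0.71709383 0.14468315 0.47714044] 0.49865688729063995
```

Request:
move_arm --plan '[{"x":0,"y":0,"z":0,"yaw":0,"fingers":1},{"x":0,"y":0,"z":0,"yaw":0,"fingers":1},{"x":0,"y":0,"z":0,"yaw":0,"fingers":1},{"x":0,"y":0,"z":0,"yaw":0,"fingers":1},{"x":0,"y":0,"z":0,"yaw":0,"fingers":1}]' --force 90

```text
time: 20.85
eef_pos: [0.6385, -0.228, 0.0165]
tcp_rot: [0.755, 0.656, 0.0, 0.001]
contact_force: [0.5, -0.5, 3.5]
opening: 0.144
finger_force: 90.3
```

Run:
```python
from h import *
split(.6378,-.2274,.014,-.1395,1); s=ctrl.get_state(); print(s["contact_force"],s["opening"],s["finger_force"])
```

```text
TCP [ 0.6385 -0.228   0.0165] h -0.141 shift [ 0.0005 -0.0008  0.0025] yaw -0.0015  j [-0.49  0.53  1.68  0.    0.93 -0.35]
  call 1 [0.0005, -0.0008, 0.0025] yaw -0.0015
[ 0.53434955 -0.54223251  3.47584772] 0.14359433661816776 90.2798330783844
```

Request:
move_arm --plan '[{"x":0,"y":0,"z":-0.02,"yaw":0,"fingers":1},{"x":0,"y":0,"z":-0.06,"yaw":0,"fingers":1},{"x":0,"y":0,"z":-0.1,"yaw":0,"fingers":1},{"x":0,"y":0,"z":-0.14,"yaw":0,"fingers":1},{"x":0,"y":0,"z":-0.185,"yaw":0,"fingers":1}]'

```text
time: 21.35
eef_pos: [0.6352, -0.2263, 0.1973]
tcp_rot: [0.755, 0.656, -0.002, -0.004]
contact_force: [-0.2, -0.3, -5.4]
opening: 0.146
finger_force: 88.9
```

Run:
```python
from h import *
p,h=crate(0,0); split(p[0],p[1],.20,h,3); s=ctrl.get_state(); print(s["contact_force"],s["opening"],s["finger_force"])
```

```text
TCP [ 0.6352 -0.2263  0.1973] h -0.141 shift [ 4.150e-01 -1.417e-01 -4.000e-04] yaw -0.3524  j [-0.49  0.32  1.6  -0.    1.23 -0.35]
  call 1 [0.1383, -0.0472, -0.0009] yaw -0.1175
  call 2 [0.1429, -0.0307, -0.0009] yaw -0.1175
  call 3 [0.1455, -0.0137, -0.0009] yaw -0.1175
[-0.20832423 -0.279156   -5.38837016] 0.14581696851190534 88.9056658744812
```

Request:
move_arm --plan '[{"x":0.03,"y":-0.01,"z":0,"yaw":-0.03,"fingers":1},{"x":0.06,"y":-0.02,"z":0,"yaw":-0.06,"fingers":1},{"x":0.09,"y":-0.03,"z":0,"yaw":-0.09,"fingers":1},{"x":0.12,"y":-0.041,"z":0,"yaw":-0.117,"fingers":1},{"x":0.138,"y":-0.047,"z":0,"yaw":-0.117,"fingers":1}]'

```text
time: 21.85
eef_pos: [0.608, -0.0816, 0.1971]
tcp_rot: [0.715, 0.699, -0.001, -0.003]
contact_force: [-0.5, -0.1, -5.3]
opening: 0.139
finger_force: 89.0
```

Request:
move_arm --plan '[{"x":0.03,"y":-0.006,"z":0,"yaw":-0.03,"fingers":1},{"x":0.06,"y":-0.013,"z":0,"yaw":-0.06,"fingers":1},{"x":0.09,"y":-0.019,"z":0,"yaw":-0.09,"fingers":1},{"x":0.12,"y":-0.026,"z":0,"yaw":-0.117,"fingers":1},{"x":0.143,"y":-0.031,"z":0,"yaw":-0.117,"fingers":1}]'

```text
time: 22.35
eef_pos: [0.5814, 0.0608, 0.1985]
tcp_rot: [0.673, 0.739, -0.001, -0.001]
contact_force: [0.4, 0.1, -5.2]
opening: 0.145
finger_force: 89.0
```

Run:
```python
from h import *
p,h=crate(0,0); split(p[0],p[1],.20,h,1)
```

```text
TCP [0.5814 0.0608 0.1985] h 0.0933 shift [ 0.1456 -0.0146 -0.0014] yaw -0.118  j [-0.07  0.12  1.83 -0.    1.19 -0.16]
  call 1 [0.1456, -0.0146, -0.0015] yaw -0.118
```

Request:
move_arm --plan '[{"x":0.04,"y":-0.004,"z":0,"yaw":-0.04,"fingers":1},{"x":0.08,"y":-0.008,"z":0,"yaw":-0.08,"fingers":1},{"x":0.12,"y":-0.012,"z":0,"yaw":-0.118,"fingers":1},{"x":0.1455,"y":-0.0145,"z":0,"yaw":-0.118,"fingers":1},{"x":0.1455,"y":-0.0145,"z":0,"yaw":-0.118,"fingers":1}]'

```text
time: 22.85
eef_pos: [0.5531, 0.2057, 0.1985]
tcp_rot: [0.627, 0.779, -0.001, -0.001]
contact_force: [0.0, -0.4, -5.3]
opening: 0.145
finger_force: 89.0
```

Request:
move_arm --plan '[{"x":0,"y":0,"z":0,"yaw":0,"fingers":1},{"x":0,"y":0,"z":0.02,"yaw":0,"fingers":1},{"x":0,"y":0,"z":0.04,"yaw":0,"fingers":1},{"x":0,"y":0,"z":0.04,"yaw":0,"fingers":1},{"x":0,"y":0,"z":0.04,"yaw":0,"fingers":1}]'

```text
time: 23.35
eef_pos: [0.5548, 0.2018, 0.1596]
tcp_rot: [0.629, 0.777, -0.001, -0.001]
contact_force: [0.5, 0.4, -6.0]
opening: 0.144
finger_force: 88.7
```

Run:
```python
from seg import *
T,im=shoot("k2"); print(incrate()); p,h=crate(0,0); split(p[0],p[1],.16,h,1); c=cam("wrist",T)
# keeper front hole & outline in tool frame
z=T[2,3]-.0165+.008
for y in (.112,.130): print("expect",y,proj(c,(T@[y+.0005,0,T[2,3]-z,1])[:3]))
print("pin expected",proj(c,np.r_[crate(0,.112)[0],.088]))
hs=cv2.cvtColor(im,cv2.COLOR_BGR2HSV); q=proj(c,(T@[.1125,0,T[2,3]-z,1])[:3])[0].astype(int)
print(q); print(hs[max(0,q[1]-14):q[1]+15:2,q[0]-14:q[0]+15:2,1])
```

```text
(np.float64(0.0018), np.float64(-0.0027))
TCP [0.5556 0.2021 0.1609] h 0.2097 shift [ 0.0027 -0.0018  0.0009] yaw -0.0017  j [ 0.18  0.17  1.85 -0.    1.12 -0.03]
  call 1 [0.0027, -0.0018, 0.0009] yaw -0.0017
expect 0.112 [[319.66829678  34.88017011]]
expect 0.13 [[319.72044936 -10.98259179]]
pin expected [[317.88798697  51.3581261 ]]
[319  34]
[[ 18  20  23  18  25  23  22  26  27  22  24  29  26  24  25]
 [ 18  20  24  25  28  20  23  23  26  29  23  23  21  25  26]
 [ 18  19  16  28  46 110 125 131 120  94  17  23  21  24  25]
 [ 19  19  22  97 133 136 138 137 136 136 128  45  25  23  26]
 [ 20  21 109 136 135 139 137 138 135 136 137 138  32  28  23]
 [ 23  46 135 135 137 134 138 137 134 137 134 137 128  16  25]
 [ 23 123 135 135 136 134 136 140 136 137 140 140 142  36  23]
 [  8 136 134 134 135 136 140 137 143 135 138 138 139 128  25]
 [ 34 139 132 137 134 137 137 139 139 135 137 137 133 136  16]
 [ 32 136 135 136 135 136 138 137 136 134 134 137 138 138  15]
 [ 53 109 108 107 110 108 108 108 108 108 109 110 108 109   8]
 [ 23 100 105 105 105 104  89  99 105 106 104 105 104  74  21]
 [ 20  60 106 107  80   8   9   9   8  94 104 104 103   4  24]
 [ 20  19  97  94   8  11  10   9   9   7  95 105  55  21  19]
 [ 19  18  14  18  10  12  10   9   9  10  70  39  20  20  19]]
```

Request:
move_arm --plan '[{"x":0.0015,"y":-0.001,"z":0,"yaw":-0.002,"fingers":1},{"x":0.0015,"y":-0.001,"z":0.015,"yaw":-0.002,"fingers":1},{"x":0.0015,"y":-0.001,"z":0.035,"yaw":-0.002,"fingers":1},{"x":0.0015,"y":-0.001,"z":0.035,"yaw":-0.002,"fingers":1},{"x":0.0015,"y":-0.001,"z":0.035,"yaw":-0.002,"fingers":1}]'

```text
time: 23.9
eef_pos: [0.5531, 0.2041, 0.1246]
tcp_rot: [0.628, 0.778, -0.001, -0.001]
contact_force: [1.1, 0.6, -5.2]
opening: 0.145
finger_force: 88.8
```

```bash
cat > fit.py <<'E'
from seg import *
import sys
T,im=shoot(sys.argv[1]); print(incrate(),T[:3,3],ctrl.get_state()["contact_force"]); p,h=crate(0,-.0005); split(p[0],p[1],.12,h,1); c=cam("wrist",T)
hs=cv2.cvtColor(im,cv2.COLOR_BGR2HSV); zt=T[2,3]-.0085
q=proj(c,(T@[.1125,0,.0085,1])[:3])[0].astype(int); r=34; x0=q[0]-r; y0=max(0,q[1]-r)
S=hs[y0:q[1]+r,x0:q[0]+r,1]
# plate: low sat. hole+pin region = fill; ellipse from the hole contour
m=(S>60).astype(np.uint8); k=max(cv2.findContours(m,0,1)[0],key=cv2.contourArea); hull=cv2.convexHull(k)
e=cv2.fitEllipse(hull); ec=np.array(e[0])+[x0,y0]; print("hole ell",ec,e[1],"expected",q, "rel TCP",((plane(c,[ec],zt-.004)[0]-T[:2,3])@T[:2,:2]).round(4))
g=np.zeros_like(m); cv2.drawContours(g,[hull],-1,1,-1); pin=((S<40)&(cv2.erode(g,np.ones((3,3)))>0)).astype(np.uint8)
n,l,s,ce=cv2.connectedComponentsWithStats(pin); 
for i in range(1,n):
    if s[i,4]>8: a=ce[i]+[x0,y0]; print("pin",s[i]+[x0,y0,0,0,0],a,"at .09 rel TCP",((plane(c,[a],.09)[0]-T[:2,3])@T[:2,:2]).round(4))
print((S[::3,::3]).tolist() if len(sys.argv)>2 else "")
E
python3 fit.py k3 v
```

```text
(np.float64(0.0007), np.float64(-0.0003)) [0.55313123 0.20411884 0.12456524] [ 0.11229991  0.17005969 -5.98380255]
TCP [0.554  0.2043 0.1257] h 0.2131 shift [-0.0002 -0.0007  0.0057] yaw 0.0018  j [ 0.18  0.21  1.87 -0.    1.06 -0.03]
  call 1 [-0.0002, -0.0007, 0.0057] yaw 0.0018
hole ell [318.57020187  36.84873581] (26.745960235595703, 27.49040985107422) expected [319  34] rel TCP [ 0.1124 -0.0005]
pin [312  36  17  11 118] [319.70338983  41.00847458] at .09 rel TCP [0.1146 0.    ]
[[21, 23, 23, 26, 22, 22, 22, 22, 22, 23, 25, 25, 24, 23, 23, 24, 24, 24, 27, 26, 26, 24, 26], [22, 23, 23, 26, 22, 24, 25, 24, 23, 23, 25, 26, 23, 23, 23, 24, 23, 28, 27, 26, 25, 24, 27], [20, 24, 23, 29, 21, 24, 24, 24, 23, 22, 25, 23, 26, 21, 26, 24, 26, 27, 26, 27, 25, 25, 26], [20, 23, 23, 26, 24, 25, 21, 21, 22, 23, 26, 24, 24, 21, 24, 27, 26, 28, 27, 27, 25, 27, 26], [21, 24, 23, 25, 22, 24, 22, 22, 20, 23, 25, 25, 24, 21, 24, 27, 27, 28, 27, 27, 26, 26, 27], [21, 24, 25, 28, 25, 22, 22, 21, 21, 23, 25, 21, 26, 24, 26, 25, 27, 28, 26, 27, 25, 27, 27], [21, 23, 23, 25, 26, 24, 21, 21, 23, 21, 26, 2
[... 882 characters left out ...]
2, 12, 11, 6, 20, 23, 24, 26, 26, 24, 26], [26, 25, 24, 25, 23, 27, 18, 16, 12, 30, 14, 10, 12, 13, 21, 20, 21, 25, 24, 25, 26, 24, 26], [26, 26, 23, 25, 21, 24, 23, 18, 19, 21, 21, 17, 22, 20, 19, 23, 25, 23, 24, 25, 24, 24, 26], [26, 24, 24, 25, 23, 22, 18, 20, 20, 19, 21, 22, 23, 20, 19, 20, 17, 21, 27, 26, 24, 24, 26], [25, 21, 24, 23, 21, 25, 18, 20, 20, 19, 22, 20, 20, 23, 18, 18, 17, 24, 26, 26, 26, 28, 29], [25, 21, 24, 26, 23, 24, 17, 20, 22, 17, 21, 20, 22, 23, 22, 20, 15, 24, 24, 24, 24, 26, 26], [24, 21, 24, 25, 23, 24, 18, 17, 20, 17, 21, 20, 18, 22, 20, 18, 17, 24, 26, 25, 23, 29, 26], [24, 21, 23, 25, 23, 24, 18, 17, 20, 21, 21, 17, 22, 22, 20, 18, 17, 25, 25, 23, 26, 28, 29]]
```

Request:
move_arm --plan '[{"x":0,"y":0,"z":0,"yaw":0.001,"fingers":1},{"x":0,"y":0,"z":0.004,"yaw":0.001,"fingers":1},{"x":0,"y":0,"z":0.008,"yaw":0.001,"fingers":1},{"x":0,"y":0,"z":0.012,"yaw":0.001,"fingers":1},{"x":0,"y":0,"z":0.012,"yaw":0.001,"fingers":1}]'

```text
time: 24.45
eef_pos: [0.553, 0.204, 0.1123]
tcp_rot: [0.628, 0.778, -0.001, -0.001]
contact_force: [0.7, -0.1, -5.8]
opening: 0.147
finger_force: 88.9
```

```bash
python3 fit.py k4; python3 -c "
from h import *
s=ctrl.get_state();print(s['wrist_torque'])"
```

```text
(np.float64(-0.0001), np.float64(-0.0003)) [0.55298924 0.20402738 0.11226453] [ 0.41878554 -0.32891767 -4.55364481]
TCP [0.5532 0.2041 0.1126] h 0.212 shift [-0.0002  0.0001 -0.0074] yaw 0.0006  j [ 0.18  0.23  1.88  0.    1.04 -0.03]
  call 1 [-0.0002, 0.0001, -0.0074] yaw 0.0006
hole ell [318.4961853   36.61378098] (26.857707977294922, 27.306316375732422) expected [319  34] rel TCP [ 0.1125 -0.0006]
pin [312  31  19  16 206] [319.86407767  38.16019417] at .09 rel TCP [1.137e-01 1.000e-04]

[ 0.0186471   0.01537651 -0.03209508]
```

Request:
move_arm --plan '[{"x":0,"y":0.0005,"z":0.004,"yaw":0,"fingers":1},{"x":0,"y":0.0005,"z":0.008,"yaw":0,"fingers":1},{"x":0,"y":0.0005,"z":0.011,"yaw":0,"fingers":1},{"x":0,"y":0.0005,"z":0.014,"yaw":0,"fingers":1},{"x":0,"y":0.0005,"z":0.014,"yaw":0,"fingers":1}]'

```text
time: 25.0
eef_pos: [0.5537, 0.2042, 0.0985]
tcp_rot: [0.628, 0.778, -0.001, -0.0]
contact_force: [-0.6, 0.2, -5.3]
opening: 0.142
finger_force: 88.9
```

```bash
python3 -c "
from h import *
s=ctrl.get_state();print(s['wrist_torque'],s['contact_force'],pose()[2,3],incrate())"
```

```text
[0.02438417 0.0468033  0.00857132] [-0.61711529  0.17039331 -5.32083391] 0.09853510751288652 (np.float64(0.0003), np.float64(-0.0003))
```

Both pins are in the holes with no contact force. I'll lower the last 3 mm to contact.

Request:
move_arm --plan '[{"x":0,"y":0,"z":0.001,"yaw":0,"fingers":1},{"x":0,"y":0,"z":0.002,"yaw":0,"fingers":1},{"x":0,"y":0,"z":0.003,"yaw":0,"fingers":1},{"x":0,"y":0,"z":0.0035,"yaw":0,"fingers":1},{"x":0,"y":0,"z":0.0035,"yaw":0,"fingers":1}]'

```text
time: 25.5
eef_pos: [0.5541, 0.2043, 0.0958]
tcp_rot: [0.628, 0.778, -0.0, -0.0]
contact_force: [-0.5, -1.0, -5.9]
opening: 0.146
finger_force: 88.9
```

Request:
move_arm --plan '[{"x":0,"y":0,"z":0.001,"yaw":0,"fingers":1},{"x":0,"y":0,"z":0.002,"yaw":0,"fingers":1},{"x":0,"y":0,"z":0.002,"yaw":0,"fingers":1}]'

```text
time: 25.8
eef_pos: [0.5544, 0.2043, 0.0955]
tcp_rot: [0.628, 0.778, -0.0, -0.0]
contact_force: [-4.5, -0.7, 3.5]
opening: 0.144
finger_force: 90.5
```

Contact at the expected height (0.0955). I'll release and retreat.

Request:
move_arm --plan '[{"x":0,"y":0,"z":0,"yaw":0,"fingers":0.6},{"x":0,"y":0,"z":0,"yaw":0,"fingers":0.6},{"x":0,"y":0,"z":0,"yaw":0,"fingers":0.6}]'

```text
time: 26.1
eef_pos: [0.555, 0.2044, 0.0945]
tcp_rot: [0.628, 0.778, 0.001, 0.001]
contact_force: [0.2, 0.6, 0.6]
opening: 0.405
finger_force: 0.0
```

Request:
move_arm --plan '[{"x":0,"y":0,"z":-0.01,"yaw":0,"fingers":0.6},{"x":0,"y":0,"z":-0.04,"yaw":0,"fingers":0.6},{"x":0,"y":0,"z":-0.08,"yaw":0,"fingers":0.6},{"x":0,"y":0,"z":-0.12,"yaw":0,"fingers":0.6},{"x":-0.03,"y":0,"z":-0.16,"yaw":0,"fingers":0.6}]'

```text
time: 26.6
eef_pos: [0.56, 0.1768, 0.2563]
tcp_rot: [0.627, 0.779, 0.001, 0.0]
contact_force: [1.0, -0.0, -1.5]
opening: 0.403
finger_force: 0.0
```

Request:
move_arm --plan '[{"x":-0.03,"y":0,"z":-0.03,"yaw":0,"fingers":0.6},{"x":-0.03,"y":0,"z":-0.03,"yaw":0,"fingers":0.6},{"x":-0.03,"y":0,"z":-0.03,"yaw":0,"fingers":0.6},{"x":-0.03,"y":0,"z":-0.03,"yaw":0,"fingers":0.6}]'

```text
time: 27.0
eef_pos: [0.566, 0.146, 0.2824]
tcp_rot: [0.628, 0.778, -0.001, -0.001]
contact_force: [-0.3, -0.5, -1.3]
opening: 0.4
finger_force: 0.0
```

Run:
```python
from seg import *
T,im=shoot("f1"); c=cam("wrist",T); print(incrate(),T[2,3],ctrl.get_state()["contact_force"])
d=np.load("crate.npz");C=d["C"];h=float(d["h"]);x=np.array([np.cos(h),np.sin(h)]);u=np.array([-x[1],x[0]])
hs=cv2.cvtColor(im,cv2.COLOR_BGR2HSV); q=proj(c,np.r_[C,.087])[0].astype(int)
m=((hs[...,1]<60)&(hs[...,2]<185)).astype(np.uint8); m[:,:q[0]-40]=0; m[:,q[0]+40:]=0; m[265:]=0
k=max(cv2.findContours(m,0,1)[0],key=cv2.contourArea); r=cv2.minAreaRect(k); b=cv2.boxPoints(r); print(q,r,b.tolist())
ap=cv2.approxPolyDP(k,5,True)[:,0]; print(ap.tolist())
for z in (.087,): P=plane(c,ap.astype(float),z)-C; print(np.c_[P@x,P@u].round(4).tolist())
```

```text
(np.float64(-0.0), np.float64(-0.0595)) 0.28239826586891276 [ 0.8403722  -0.35002281 -0.10044168]
[319 124] ((319.5, 115.0), (230.0, 57.0), 90.0) [[291.0, 0.0], [348.0, 0.0], [348.0, 230.0], [291.0, 230.0]]
[[295, 0], [294, 134], [300, 154], [291, 160], [300, 163], [300, 228], [339, 230], [341, 161], [348, 160], [341, 155], [345, 0]]
[[-0.0245, 0.1197], [-0.0288, -0.011], [-0.0225, -0.0337], [-0.0331, -0.0407], [-0.0227, -0.0442], [-0.0243, -0.1269], [0.0249, -0.1296], [0.0251, -0.0418], [0.0333, -0.0406], [0.025, -0.0348], [0.0251, 0.1197]]
```

```bash
python3 -c "
from plant import ctrl
print(ctrl.sign_off())"
```

```text
the job is handed in; nothing more can be done
None
```

I handed the job in at about 27 s of the 72 s: both tins were against their end walls, the die was standing on the crate floor between them, and the last picture shows the keeper bar over both pins and aligned to about 1 mm; the verdict was not shown.

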